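# Shim a short sample bottle level in the sample changer and index it under the needle

### The job

Load the short sample bottle into the empty place of the sample changer: first lay in the place two of the loose white spacer discs that together raise the bottle so that its cap comes level with the caps of the tall bottles, then set the bottle down gently on them. Then turn the carousel one click, counter-clockwise seen from above, so that this bottle comes to rest under the sampling needle, and let go. Leave the other bottles and glassware standing as they are.

Things in the scene. Friction and masses are not known exactly. Their poses are not given: they have to be found in the camera images.
- changer: the sample changer, fixed on the table: white base, round aluminium plate 298 mm across with its top 50 mm above the table, a centre column 26 mm thick. Origin: on the carousel axis at table height; its -x points to the loading station, +x to a low white control box (to 248 mm from the axis, 52 mm high).
- carousel (a joint): turning of the six-place plate about its upright centre axis, rad, positive counter-clockwise from above; 0 at the start, the empty place at the loading station. Sprung click stops every 60 degrees (1.047 rad): it rests at a stop, and swings to the nearer one if let go in between. Turning it over the crest takes about 0.16 N m plus light drag.
- pocket (a point): floor centre of the empty place, 50 mm above the table, 105 mm from the axis, moving with the plate. x points level to the axis, y along the rim, z up. Four steel rods, 8 mm thick, 56 mm tall, stand 37 mm out at 45 degrees between x and y: a 60 mm round thing has 3 mm of play; fingers pass between the rods along x or y. Tall bottles stand 105 mm away on both sides.
- hub_grip (a point): centre of the black bar handle on top of the centre column, on the axis, 203 mm above the table: 76 mm long, 18 mm wide, 30 mm high (188 to 218 mm above the table). y runs along the bar, x across it (away from the empty place), z up. It turns with the plate.
- needle (a point): tip of the fixed sampling needle, 191 mm above the table, 105 mm from the axis, over the station one click counter-clockwise from the loading station. Its white arm, 26 mm wide, 214 to 236 mm above the table, runs from 89 mm to 197 mm out from the axis, to a steel post 22 mm thick, 238 mm tall, 176 mm from the axis.
- short: the short sample bottle to load: amber, 60 mm across, 90 mm tall, with a ribbed white screw cap 44 mm across that takes up its top 24 mm; about 0.17 to 0.34 kg. Stands on the table. Origin: centre of its underside, z up.
- short_top (a point): centre of the top of the short bottle's cap, 90 mm above its underside.
- disc12: loose white plastic spacer disc, 60 mm across and 12 mm thick, flat on the table, about 49 g. Origin: centre of its underside, z up.
- disc18: loose white plastic spacer disc, 60 mm across and 18 mm thick, flat on the table, about 74 g. Origin: centre of its underside, z up.
- disc28: loose white plastic spacer disc, 60 mm across and 28 mm thick, flat on the table, about 115 g. Origin: centre of its underside, z up.
- disc34: loose white plastic spacer disc, 60 mm across and 34 mm thick, flat on the table, about 139 g. Origin: centre of its underside, z up.
- tall1: tall sample bottle standing in the carousel between the rods: same amber bottle and 44 mm cap, 60 mm across, but 130 mm tall (cap top 130 mm above the place's floor), loose, 0.34 kg. Origin: centre of its underside.
- tall2: tall sample bottle standing in the carousel between the rods: same amber bottle and 44 mm cap, 60 mm across, but 130 mm tall (cap top 130 mm above the place's floor), loose, 0.34 kg. Origin: centre of its underside.
- tall3: tall sample bottle standing in the carousel between the rods: same amber bottle and 44 mm cap, 60 mm across, but 130 mm tall (cap top 130 mm above the place's floor), loose, 0.34 kg. Origin: centre of its underside.
- tall4: tall sample bottle standing in the carousel between the rods: same amber bottle and 44 mm cap, 60 mm across, but 130 mm tall (cap top 130 mm above the place's floor), loose, 0.34 kg. Origin: centre of its underside.
- tall5: tall sample bottle standing in the carousel between the rods: same amber bottle and 44 mm cap, 60 mm across, but 130 mm tall (cap top 130 mm above the place's floor), loose, 0.34 kg. Origin: centre of its underside.
- reagent: bystander: large clear bottle with grey cap, 84 mm across, 190 mm tall, origin at the centre of its underside. Leave alone.
- graduate: bystander: slim measuring cylinder, 210 mm tall, foot 68 mm and tube 34 mm across, origin at the centre of its underside. Leave alone.
- beaker: bystander: open beaker, 76 mm across, 95 mm tall, origin at the centre of its underside. Leave alone.
There are look-alikes about, which are no part of the job. What is shaped like the disc12 but brown is not meant. Leave any yellow look-alike of the short alone.

How it is judged:
By the outcome, as a careful person would: the job done as asked, in the order asked, and still so for the second after the job is handed in, with the robot touching nothing.
It also fails if it takes over 72 s, if anything falls off the work surface, if the arm or the gripper's body presses on something with over 40 N, if the wrist force passes 120 N, or if a joint passes its speed limit or range.

### The arm

A 6-joint arm with a two-finger parallel gripper is mounted at the origin on the work surface. World frame = base frame: x ahead of the robot, y to its left, z up, the work surface at z = 0. Lengths are in m, angles in degrees, forces in N, time in s.
With the tool pointing down it reaches from about 0.35 to 0.875 m from the base axis. Payload 4.2 kg.
Tool frame: the origin (TCP) lies midway between the tips of the shut fingers; the grasp point (between the pads) lies r.pinch_z behind it (r.pinch_z is the distance from the TCP to the grasp point, in m); z points along the fingers, y is the direction in which the jaws open and shut (so a half turn about z gives the same grasp; the last joint's range is limited). The gripper opens to 87 mm and grips with 3 to 60 N. Pads are 19 mm wide; open, the fingers measure 117 mm over their backs; the gripper's body (75 mm by 190 mm) begins 51 mm behind the grasp point.
Start: joints at [-61.902, 22.042, 0.453, 0, -68.411, -14.817], TCP at [0.144, -0.608, 0.223] pointing down, gripper open.
Joint ranges: [-179.83, 179.83], [-69.29, 118.12], [-61.27, 80.66], [-181.25, 117.63], [-171.15, -9.14], [-177.46, 177.46]. Speed limits (degrees/s): [159.86, 159.86, 180, 180, 180, 180].

### API

Orientations are given as a 3x3 rotation matrix whose columns are the frame's x, y, z axes.
In Python, from station import r gives the robot as it stands. The module is installed in compiled form; this text tells all that it offers.
- The arm moves only by the tool play_rows, never from a script. Its argument "deltas" is a list of rows, each a list of 7 numbers: the shift along the tool's x, y, z in units of 25 mm (1.0 is 25 mm), then the turn, a rotation vector about the tool's x, y, z in units of 5 degrees (1.0 is 5 degrees), then the finger opening in mm, from 0 to 87. In form: [[tx, ty, tz, wx, wy, wz, fingers], ...]. A call has 1 to 12 rows; each row is the pose to reach, as a shift and turn from the pose commanded when the call began, along the tool's axes at that moment; what a row does not reach only later rows make up. A row lasts 1/10 s, in which the tool goes at most 50 mm and 8.59 degrees, less where a joint would pass 70% of its speed; a pose out of reach is approached as far as the arm can. A call with a gripper value outside its range is refused whole. The fingers move at their own pace and stop on an object; the grip force is fixed at half the most. Time passes only in rows, so rows that repeat a pose let the fingers close. It gives the time, the measured TCP pose, the force and the opening at its end, in the units of the state.
- r.sense(): the state, without advancing time (a new reading comes with each control period).
- r.capture(name): name is "scene" or "top"; returns a dict with "pixels" (400x640x3 uint8, red, green, blue), "camera_matrix" (3x3 intrinsics, pixels), "R" (3x3) and "t" (3): a world point X has camera coordinates R X + t. Camera axes: x right, y down, z forward; pixel columns grow to the right and rows downward; lengths in m; the calibration is good to about 2 mm. A picture is of the moment at which its call begins. There is no depth.
- r.finish_job(): hands the job in, once; it reports no verdict.
Trained networks look in the newest picture that a camera, given by its name, has taken for a name from the list of things; names that differ only in an ending like _2 or _b are one class to them, and where a whole thing is asked for, a point or a joint stands for the part that bears it (a point fixed in the world has none). Each returns a list of dicts, best first, with "score" (0 to 1); they miss things now and then, are a little off and sometimes report something else, mostly with a low value. They report only what shows in the picture. A call takes as long as a camera call. They do not tell look-alikes from the thing itself.
- r.spot_in(camera, target): "centre" ([x, y, z] in m, in world coordinates, good to about 4 mm: the middle of the surface that is visible of it).
- r.cut_out(camera, target): "region" (400x640 bool, what is visible of it).
The state is a dict: "time_s": time; "joints": joint angles; "joint_velocities": joint speeds; "effort": joint torques, N m; "tcp_pos": TCP position; "ee_rot": TCP orientation; "wrist_force": force on the tool from outside, world axes, zero at the start; "moment": the same for the moment, N m; "gripper_width": opening from 0.0 (shut) to 1.0 (fully open).
Only numpy, scipy, OpenCV 4.12 (cv2) and the standard library are available. Lean on these libraries where they do the work, as an engineer would, in place of code of your own. Each camera call takes 0.05 s, during which the arm holds its last target.

## Working session

There is one attempt and no reset: what is moved stays moved. The work goes in short steps, Python scripts to look and compute and a tool call to move; the robot and the scene stay as the last step left them, time stands still between calls to the robot, and variables do not carry over. Pictures are saved under pics/ and viewed, and the job is handed in when it is done.

Besides the shell and the picture viewer there is one more tool, called as name([rows], argument=value, ...), one row to a line, values as JSON. play_rows: Moves the arm, as the interface text tells. Its arguments: {"type":"object","properties":{"deltas":{"type":"array","items":{"type":"array","items":{"type":"number"}}}},"required":["deltas"]}

```bash
mkdir -p pics; ls; python3 - <<'E'
from station import r
import cv2
print(r.sense(), r.pinch_z)
for c in("scene","top"):
    d=r.capture(c); cv2.imwrite(f"pics/{c}0.png",d["pixels"][:,:,::-1]); print(d["camera_matrix"],d["R"],d["t"])
    for n in "changer carousel pocket hub_grip short short_top disc12 disc18 disc28 disc34 tall1 reagent graduate beaker".split():
        print(c,n,[(round(q["score"],2),[round(float(v),3) for v in q["centre"]]) for q in r.spot_in(c,n)])
E
```

```text
pics
{'time_s': 0.0, 'joints': array([-6.19025108e+01,  2.20892929e+01,  3.79787388e-01, -2.91403938e-02,
       -6.84118842e+01, -1.48174544e+01]), 'joint_velocities': array([-0.0044107 , -0.02718064,  0.0174685 ,  0.02794538, -0.05011858,
       -0.0727269 ]), 'effort': array([ 7.09834021e-04, -3.90664458e+01,  1.87398505e+01,  4.21951488e+00,
        1.10676588e-02, -2.00361851e-04]), 'tcp_pos': array([ 0.14345623, -0.60768764,  0.22147474]), 'ee_rot': array([[-9.73302035e-01, -2.29527365e-01, -5.80622000e-04],
       [-2.29528084e-01,  9.73299791e-01,  2.09165497e-03],
       [ 8.50272177e-05,  2.16908109e-03, -9.99997644e-01]]), 'wrist_force': array([ 0.39759102,  0.092394  , -0.55175697]), 'moment': array([-0.02563569,  0.02494491,  0.03706388]), 'gripper_width': 1.0000214547885378} 0.0187
[[489.15204765   0.         319.08573467]
 [  0.         489.15204765 192.99917075]
 [  0.           0.           1.        ]] [[ 0.64606187  0.76309595  0.01698897]
 [ 0.64511987 -0.53401287 -0.54648935]
 [-0.40795148  0.36402585 -0.83729372]] [-0.34529589 -0.27656192  1.97289629]
scene chan
[... 2852 characters left out ...]
.85, [0.628, 0.312, 0.01]), (0.85, [0.498, 0.312, 0.035]), (0.78, [0.389, -0.301, 0.02]), (0.7, [0.556, 0.009, 0.05]), (0.6, [0.734, 0.228, 0.016]), (0.53, [0.733, 0.353, 0.015])]
top disc34 [(0.87, [0.397, 0.293, 0.029]), (0.85, [0.628, 0.312, 0.01]), (0.85, [0.498, 0.312, 0.035]), (0.78, [0.389, -0.301, 0.02]), (0.7, [0.556, 0.009, 0.05]), (0.6, [0.734, 0.228, 0.016]), (0.53, [0.733, 0.353, 0.015])]
top tall1 [(0.82, [0.586, -0.07, 0.16]), (0.75, [0.611, 0.103, 0.146]), (0.73, [0.504, 0.116, 0.154]), (0.68, [0.471, -0.05, 0.148])]
top reagent [(0.67, [0.46, 0.466, 0.123]), (0.35, [0.538, 0.026, 0.049])]
top graduate [(0.63, [0.594, 0.455, 0.083])]
top beaker [(0.66, [0.446, -0.485, 0.05])]
```

View pics/scene0.png

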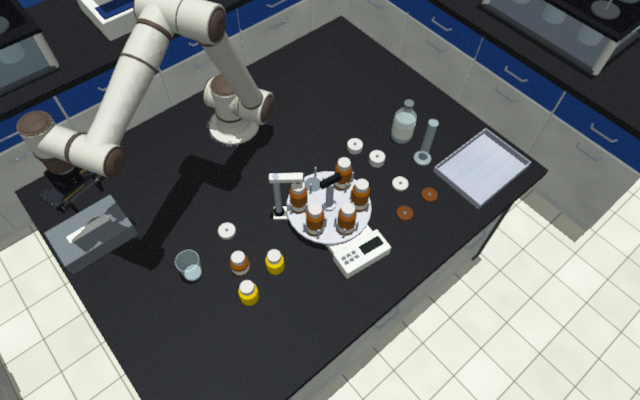

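View pics/top0.png

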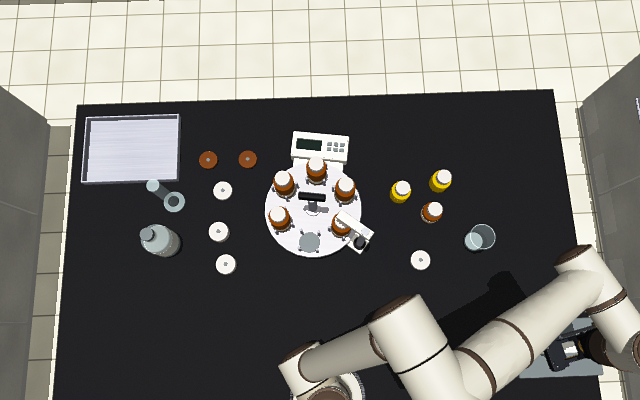

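```bash
python3 - <<'E'
import cv2,numpy as np
a=cv2.imread("pics/top0.png");b=cv2.imread("pics/scene0.png")
cv2.imwrite("pics/c1.png",cv2.resize(a[120:270,190:380],None,fx=4,fy=4,interpolation=cv2.INTER_CUBIC))
cv2.imwrite("pics/c2.png",cv2.resize(b[130:270,260:440],None,fx=4,fy=4,interpolation=cv2.INTER_CUBIC))
cv2.imwrite("pics/c3.png",np.hstack([cv2.resize(b[200:310,160:300],None,fx=3,fy=3,interpolation=cv2.INTER_CUBIC)[:330],cv2.resize(a[160:270,380:500],None,fx=3,fy=3,interpolation=cv2.INTER_CUBIC)]))
E
```

```text
(no output)
```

View pics/c1.png

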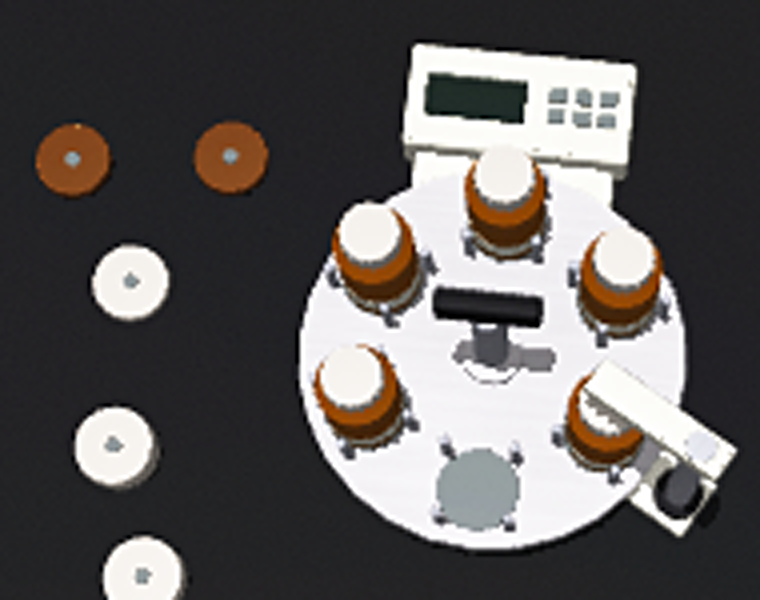

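View pics/c2.png

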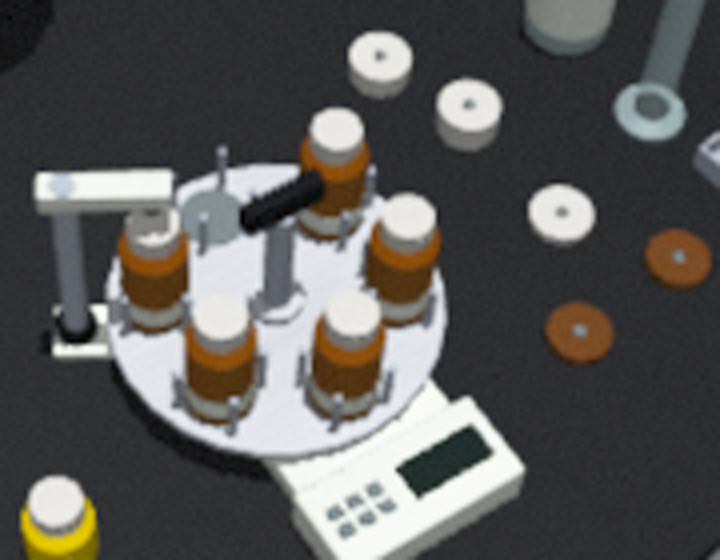

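View pics/c3.png

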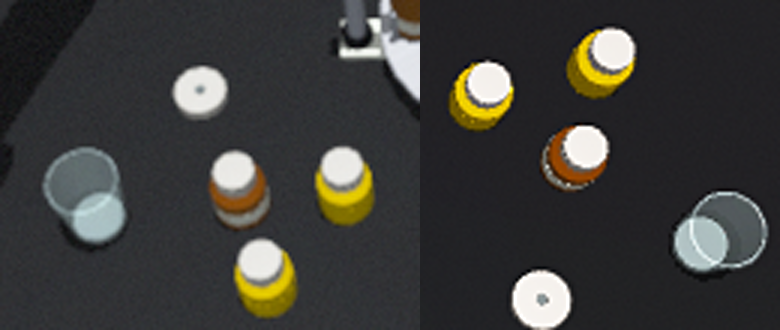

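```bash
cat > h.py <<'E'
import cv2,numpy as np
from scipy.optimize import minimize,least_squares
def proj(d,X):
    c=X@d["R"].T+d["t"]; p=c@d["camera_matrix"].T; return p[:,:2]/p[:,2:]
A=np.linspace(0,2*np.pi,60,endpoint=False)
def circ(x,y,z,r): return np.c_[x+r*np.cos(A),y+r*np.sin(A),np.full(60,z)]
def render(polys,S=8,shape=(400,640)):
    m=np.zeros((shape[0]*4,shape[1]*4),np.uint8)
    for p in polys: cv2.fillPoly(m,[np.round(((p+.5)*4-.5)*16).astype(np.int32)],255,shift=4)
    return cv2.resize(m,(shape[1],shape[0]),interpolation=cv2.INTER_AREA)/255.
def hull(p): return cv2.convexHull(p.astype(np.float32))[:,0]
E
python3 - <<'E'
from station import r
from h import *
D={c:r.capture(c) for c in("scene","top")}
import pickle;pickle.dump(D,open("d0.pkl","wb"))
def blob(c,xyz,rad=16):
    d=D[c];u=proj(d,np.array([xyz]))[0];hsv=cv2.cvtColor(d["pixels"],cv2.COLOR_RGB2HSV)
    m=((hsv[...,2]>75)).astype(np.uint8)
    n,l=cv2.connectedComponents(m); 
    k=l[int(round(u[1])),int(round(u[0]))]
    mm=(l==k); return cv2.morphologyEx(mm.astype(np.uint8),cv2.MORPH_CLOSE,np.ones((3,3),np.uint8)).astype(float)
for nm,p in dict(a=(.397,.293,.02),b=(.5,.31,.03),c=(.63,.311,.01),d=(.392,-.3,.015)).items():
    ms={}
    for c in D:
        ms[c]=blob(c,p)
    print(nm,{c:ms[c].sum() for c in ms})
    def cost(v,h,cs):
        e=0
        for c in cs:
            q=render([hull(proj(D[c],np.r_[circ(v[0],v[1],0,.03),circ(v[0],v[1],h,.03)]))]); e+=np.abs(q-ms[c]).sum()
        return e
    for cs in (["top","scene"],["scene"]):
        out=[]
        for h in(.012,.018,.028,.034):
            s=minimize(cost,p[:2],args=(h,cs),method="Nelder-Mead",options=dict(initial_simplex=np.array(p[:2])+np.array([[0,0],[.006,0],[0,.006]]),xatol=2e-4,fatol=.1,maxiter=60))
            out.append((h,np.round(s.x,4).tolist(),round(s.fun,1)))
        print(cs,*out,sep="\n  ")
E
```

```text
a {'scene': np.float64(225.0), 'top': np.float64(334.0)}
['top', 'scene']
  (0.012, [0.3974, 0.2986], np.float64(70.6))
  (0.018, [0.3977, 0.2984], np.float64(53.6))
  (0.028, [0.3972, 0.2973], np.float64(41.5))
  (0.034, [0.3973, 0.2965], np.float64(60.5))
['scene']
  (0.012, [0.3921, 0.301], np.float64(45.7))
  (0.018, [0.3952, 0.2989], np.float64(31.3))
  (0.028, [0.398, 0.2963], np.float64(15.5))
  (0.034, [0.3997, 0.2946], np.float64(21.1))
b {'scene': np.float64(258.0), 'top': np.float64(338.0)}
['top', 'scene']
  (0.012, [0.4996, 0.3213], np.float64(104.9))
  (0.018, [0.4993, 0.3205], np.float64(79.8))
  (0.028, [0.4984, 0.3197], np.float64(49.4))
  (0.034, [0.4985, 0.319], np.float64(45.8))
['scene']
  (0.012, [0.4944, 0.3237], np.float64(70.3))
  (0.018, [0.4929, 0.3254], np.float64(54.3))
  (0.028, [0.4973, 0.3198], np.float64(29.5))
  (0.034, [0.4994, 0.3182], np.float64(17.9))
c {'scene': np.float64(213.0), 'top': np.float64(288.0)}
['top', 'scene']
  (0.012, [0.633, 0.3111], np.float64(32.9))
  (0.018, [0.6332, 0.3104], np.float64(53.0))
  (0.028, [0.6331, 0.3101], np.float64(98.8))
  (0.034, [0.6328, 0.3102], np.float64(127.3))
['scene']
  (0.012, [0.633, 0.3108], np.float64(13.7))
  (0.018, [0.6344, 0.309], np.float64(17.2))
  (0.028, [0.6359, 0.3064], np.float64(40.0))
  (0.034, [0.6385, 0.3028], np.float64(56.1))
d {'scene': np.float64(274.0), 'top': np.float64(321.0)}
['top', 'scene']
  (0.012, [0.3895, -0.2996], np.float64(49.8))
  (0.018, [0.3889, -0.2994], np.float64(37.0))
  (0.028, [0.3899, -0.2991], np.float64(65.4))
  (0.034, [0.3898, -0.2993], np.float64(90.9))
['scene']
  (0.012, [0.3882, -0.2981], np.float64(30.8))
  (0.018, [0.3898, -0.2994], np.float64(18.5))
  (0.028, [0.3919, -0.3005], np.float64(24.6))
  (0.034, [0.3927, -0.301], np.float64(40.3))
```

```bash
python3 - <<'E'
from h import *
import pickle
D=pickle.load(open("d0.pkl","rb"))
N=lambda f,x0,st:minimize(f,x0,method="Nelder-Mead",options=dict(initial_simplex=np.array(x0)+np.vstack([np.zeros(len(x0)),np.diag(st)]),xatol=1e-4,fatol=.1,maxiter=200))
# bottle
ms={}
for c in D:
    u=proj(D[c],np.array([[.53,-.337,.06]]))[0]
    v=cv2.cvtColor(D[c]["pixels"],cv2.COLOR_RGB2HSV)[...,2]; n,l=cv2.connectedComponents(cv2.morphologyEx((v>65).astype(np.uint8),cv2.MORPH_CLOSE,np.ones((3,3),np.uint8)))
    yy,xx=np.mgrid[:400,:640]; near=np.hypot(xx-u[0],yy-u[1])<10
    k=np.bincount(l[near&(l>0)]).argmax(); ms[c]=(l==k)*1.; print(c,u,ms[c].sum())
for cs in(["scene","top"],["scene"],["top"]):
    def f(v):
        e=0
        for c in cs:
            P=lambda z,rr:proj(D[c],circ(v[0],v[1],z,rr))
            e+=np.abs(render([hull(np.r_[P(0,.03),P(.055,.03)]),hull(np.r_[P(.055,.03),P(.068,.022)]),hull(np.r_[P(.066,.022),P(.09,.022)])])-ms[c]).sum()
        return e
    s=N(f,[.53,-.337],[.006,.006]);print("short",cs,s.x,s.fun)
# bar : black on bright
import itertools
box=np.array(list(itertools.product([-.009,.009],[-.038,.038],[.188,.218])))
bm={}
for c,uv in dict(top=(312,197),scene=(330,180)).items():
    v=D[c]["pixels"].max(2); 
    w=np.zeros((400,640),bool); w[uv[1]-14:uv[1]+15,uv[0]-20:uv[0]+20]=1
    m=((v<70)&w).astype(np.uint8); n,l,s,_=cv2.connectedComponentsWithStats(m); k=1+s[1:,4].argmax(); bm[c]=(l==k)*1.; print(c,s[k])
for cs in(["scene","top"],["top"]):
    def f(v):
        e=0;co,si=np.cos(v[2]),np.sin(v[2]);R=np.array([[co,-si,0],[si,co,0],[0,0,1]])
        for c in cs: e+=np.abs(render([hull(proj(D[c],box@R.T+[v[0],v[1],0]))])-bm[c]).sum()
        return e
    s=N(f,[.56,.01,-.05],[.006,.006,.1]);print("bar",cs,s.x[:2],np.degrees(s.x[2]),s.fun)
# pocket floor grey
for c,uv in dict(top=(309,242),scene=(313,184)).items():
    p=D[c]["pixels"].astype(int); print(c,p[uv[1],uv[0]])
p=D["top"]["pixels"].astype(int)
m=((np.abs(p-p[242,309]).max(2)<22)).astype(np.uint8); n,l=cv2.connectedComponents(m); m=(l==l[242,309])*1.; print(m.sum())
for rr in(.026,.028,.03):
    s=N(lambda v:np.abs(render([proj(D["top"],circ(v[0],v[1],.05,rr))])-m).sum(),[.455,.02],[.006,.006]);print("floor",rr,s.x,s.fun)
# plate outline in top view
v=p.min(2); best=None
E
```

```text
scene [239.08433158 258.63811418] 423.0
top [431.64960811 210.95305819] 386.0
short ['scene', 'top'] [ 0.53136865 -0.34098242] 49.73725490196078
short ['scene'] [ 0.5306333  -0.34078273] 20.282352941176473
short ['top'] [ 0.53214151 -0.34159247] 26.898039215686275
top [298 192  28  13 211]
scene [320 172  22  16 168]
bar ['scene', 'top'] [0.5549096  0.02586634] -8.012483623925718 118.1764705882353
bar ['top'] [0.55419753 0.02512757] -6.904573704011362 48.40784313725491
top [150 160 161]
scene [133 145 150]
333.0
floor 0.026 [0.4488422  0.04035416] 94.43137254901961
floor 0.028 [0.45056321 0.03905555] 57.501960784313724
floor 0.03 [0.45080613 0.03991525] 25.2
```

```bash
python3 - <<'E'
from h import *
import pickle
D=pickle.load(open("d0.pkl","rb"))
ax=np.array([.5545,.0255]);yaw=np.radians(-7.9)
for c in D:
    d=D[c];img=d["pixels"].copy(); sc=cv2.resize(img,None,fx=4,fy=4,interpolation=cv2.INTER_CUBIC)
    def dr(P,col): cv2.polylines(sc,[np.round((proj(d,P)+.5)*4-.5).astype(int)],True,col,1)
    for k in range(6):
        a=yaw+np.pi+k*np.pi/3; q=ax+.105*np.array([np.cos(a),np.sin(a)])
        if k: dr(circ(*q,.18,.022),(0,255,0))
        else:
            dr(circ(*q,.05,.03),(255,0,0))
            for j in range(4):
                b=yaw+np.pi/4+j*np.pi/2; e=q+.037*np.array([np.cos(b),np.sin(b)]); dr(circ(*e,.106,.004),(255,0,255))
    dr(circ(*ax,.05,.149),(0,0,255))
    R=np.array([[np.cos(yaw),-np.sin(yaw)],[np.sin(yaw),np.cos(yaw)]])
    dr(np.c_[np.array([[-.009,-.038],[.009,-.038],[.009,.038],[-.009,.038]])@R.T+ax,np.full(4,.218)],(255,255,0))
    u=proj(d,np.array([[*ax,.1]]))[0]*4; x0,y0=int(u[0])-320,int(u[1])-290
    cv2.imwrite(f"pics/ov_{c}.png",sc[y0:y0+560,x0:x0+640,::-1])
E
```

```text
(no output)
```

View pics/ov_top.png

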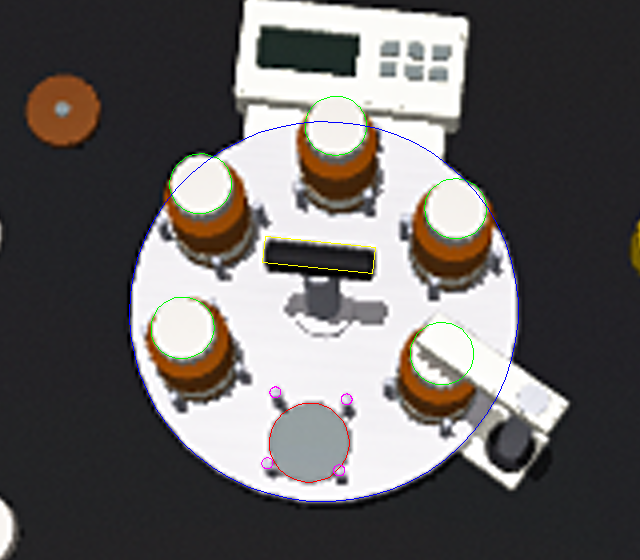

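View pics/ov_scene.png

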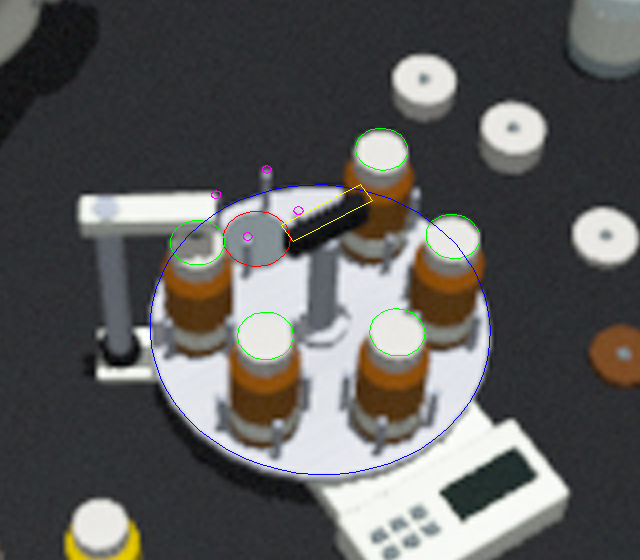

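```bash
cat > g.py <<'E'
from station import r
import numpy as np
from scipy.spatial.transform import Rotation as Ro
def Rt(th,yaw):
    t=np.radians(th);a=np.radians(yaw);f=np.array([np.cos(a),np.sin(a),0]);y=np.array([-np.sin(a),np.cos(a),0])
    z=np.sin(t)*f+np.array([0,0,-np.cos(t)]);return np.c_[np.cross(y,z),y,z]
def go(*ts):
    s=r.sense();R=s["ee_rot"];p=s["tcp_pos"]
    print("t",round(s["time_s"],2),"p",np.round(p,4),"F",np.round(s["wrist_force"],1),"w",round(87*s["gripper_width"],1))
    for (q,th,yaw) in ts:
        Q=Rt(th,yaw) if th is not None else R
        print(np.round(np.r_[R.T@(np.array(q)-p)/.025,np.degrees(Ro.from_matrix(R.T@Q).as_rotvec())/5],2).tolist())
E
python3 -c "
from g import *
go(((.43,-.38,.36),15,-7.9),((.45,-.05,.4),15,-7.9),((.397,.297,.36),15,-7.9))"
```

```text
t 1.6 p [ 0.1436 -0.6083  0.2225] F [-0.9  0.3 -0.7] w 87.2
[-13.25, 6.25, -5.5, 0.55, -2.97, 4.21]
[-17.06, 18.92, -7.1, 0.55, -2.97, 4.21]
[-18.18, 32.91, -5.5, 0.55, -2.97, 4.21]
```

play_rows([
  [-1, 0.6, -5.5, 0, 0, 0, 87],
  [-13.25, 6.25, -5.5, 0.55, -2.97, 4.21, 87],
  [-13.25, 6.25, -5.5, 0.55, -2.97, 4.21, 87],
  [-13.25, 6.25, -5.5, 0.55, -2.97, 4.21, 87],
  [-13.25, 6.25, -5.5, 0.55, -2.97, 4.21, 87],
  [-13.25, 6.25, -5.5, 0.55, -2.97, 4.21, 87],
  [-13.25, 6.25, -5.5, 0.55, -2.97, 4.21, 87],
  [-17.06, 18.92, -7.1, 0.55, -2.97, 4.21, 87],
  [-17.06, 18.92, -7.1, 0.55, -2.97, 4.21, 87],
  [-17.06, 18.92, -7.1, 0.55, -2.97, 4.21, 87],
  [-17.06, 18.92, -7.1, 0.55, -2.97, 4.21, 87],
  [-17.06, 18.92, -7.1, 0.55, -2.97, 4.21, 87],
])

```text
time_s: 2.8
tcp_pos: [0.4254, -0.1757, 0.3815]
ee_rot: [[-0.956, 0.138, 0.258], [0.133, 0.99, -0.035], [-0.261, 0.001, -0.965]]
wrist_force: [1.7, 1.2, 0.4]
gripper_width: 1.002
```

```bash
python3 -c "
from g import *
print(r.sense()['joints'])
go(((.45,-.05,.4),15,-7.9),((.397,.297,.36),15,-7.9),((.397,.297,.08),15,-7.9))"
```

```text
[ -0.85151132  -7.21013074 -13.88456623   1.94038156 -68.33713083
 -97.54623169]
t 2.8 p [ 0.4254 -0.1757  0.3815] F [1.7 1.2 0.4] w 87.1
[-0.47, 5.12, -0.64, 0.01, 0.02, -0.0]
[3.83, 18.57, -0.13, 0.01, 0.02, -0.0]
[6.74, 18.56, 10.68, 0.01, 0.02, -0.0]
```

play_rows([
  [-0.3, 2.5, -0.6, 0, 0, 0, 87],
  [-0.3, 5.1, -0.6, 0, 0, 0, 87],
  [3.83, 18.57, -0.13, 0, 0, 0, 87],
  [3.83, 18.57, -0.13, 0, 0, 0, 87],
  [3.83, 18.57, -0.13, 0, 0, 0, 87],
  [3.83, 18.57, -0.13, 0, 0, 0, 87],
  [3.83, 18.57, -0.13, 0, 0, 0, 87],
  [3.83, 18.57, -0.13, 0, 0, 0, 87],
  [5.2, 18.57, 5, 0, 0, 0, 87],
  [5.2, 18.57, 5, 0, 0, 0, 87],
  [6.5, 18.57, 9.6, 0, 0, 0, 87],
  [6.5, 18.57, 9.6, 0, 0, 0, 87],
])

```text
time_s: 4.0
tcp_pos: [0.3974, 0.2836, 0.1805]
ee_rot: [[-0.957, 0.136, 0.257], [0.132, 0.991, -0.033], [-0.259, 0.003, -0.966]]
wrist_force: [1.0, 0.9, -0.9]
gripper_width: 0.999
```

```bash
python3 -c "
from g import *
go(((.397,.297,.08),15,-7.9),((.397,.297,.010),15,-7.9))"
```

```text
t 4.0 p [0.3974 0.2836 0.1805] F [ 1.   0.9 -0.9] w 86.9
[1.13, 0.52, 3.86, 0.03, 0.01, 0.01]
[1.85, 0.51, 6.56, 0.03, 0.01, 0.01]
```

play_rows([
  [1.13, 0.5, 3.86, 0, 0, 0, 87],
  [1.13, 0.5, 3.86, 0, 0, 0, 87],
  [1.13, 0.5, 3.86, 0, 0, 0, 87],
  [1.13, 0.5, 3.86, 0, 0, 0, 87],
  [1.13, 0.5, 3.86, 0, 0, 0, 87],
])

```text
time_s: 4.5
tcp_pos: [0.4095, 0.2928, 0.0943]
ee_rot: [[-0.967, 0.123, 0.223], [0.121, 0.992, -0.025], [-0.225, 0.003, -0.974]]
wrist_force: [0.4, 0.2, -0.3]
gripper_width: 0.998
```

```bash
python3 -c "
from g import *
go(((.397,.297,.08),15,-7.9),((.397,.297,.010),15,-7.9))"
```

```text
t 4.5 p [0.4095 0.2928 0.0943] F [ 0.4  0.2 -0.3] w 86.8
[0.63, 0.1, 0.44, 0.07, -0.4, 0.15]
[1.26, 0.09, 3.17, 0.07, -0.4, 0.15]
```

```bash
python3 -c "
from g import *
print(r.sense()['joints'],r.sense()['joint_velocities'])"
```

```text
[  60.14970072   14.55140543  -41.60408624   23.74913811  -30.76570813
 -177.40597009] [ 0.24556047 -1.16592325  0.08703447 -0.08522368  0.28371317  0.01692342]
```

```bash
python3 -c "
from g import *
go(((.397,.297,.08),15,25),((.397,.297,.04),15,25),((.397,.297,.010),15,25))"
```

```text
t 4.5 p [0.4095 0.2928 0.0943] F [ 0.4  0.2 -0.3] w 86.8
[0.63, 0.1, 0.44, -1.52, -0.38, -6.23]
[0.99, 0.1, 2.0, -1.52, -0.38, -6.23]
[1.26, 0.09, 3.17, -1.52, -0.38, -6.23]
```

play_rows([
  [0.63, 0.1, 0.44, -1.5, -0.38, -6.23, 87],
  [0.63, 0.1, 0.44, -1.5, -0.38, -6.23, 87],
  [0.63, 0.1, 0.44, -1.5, -0.38, -6.23, 87],
  [0.63, 0.1, 0.44, -1.5, -0.38, -6.23, 87],
  [0.63, 0.1, 0.44, -1.5, -0.38, -6.23, 87],
  [0.63, 0.1, 0.44, -1.5, -0.38, -6.23, 87],
])

```text
time_s: 5.1
tcp_pos: [0.3969, 0.2968, 0.0801]
ee_rot: [[-0.877, -0.42, 0.235], [-0.406, 0.908, 0.108], [-0.258, -0.001, -0.966]]
wrist_force: [0.3, 0.3, 0.1]
gripper_width: 0.999
```

```bash
python3 -c "
from g import *
print(r.sense()['joints'])
go(((.397,.297,.08),15,25),((.397,.297,.04),15,25),((.397,.297,.010),15,25))"
```

```text
[  58.77673659   12.97552758  -48.52201292   27.95561876  -17.99958074
 -149.8117246 ]
t 5.1 p [0.3969 0.2968 0.0801] F [0.3 0.3 0.1] w 86.9
[-0.01, 0.01, 0.01, -0.02, -0.01, -0.03]
[0.41, 0.01, 1.55, -0.02, -0.01, -0.03]
[0.72, 0.01, 2.71, -0.02, -0.01, -0.03]
```

play_rows([
  [0.25, 0, 0.9, 0, 0, 0, 87],
  [0.41, 0, 1.55, 0, 0, 0, 87],
  [0.6, 0, 2.2, 0, 0, 0, 87],
  [0.74, 0, 2.78, 0, 0, 0, 87],
  [0.74, 0, 2.78, 0, 0, 0, 87],
  [0.74, 0, 2.78, 0, 0, 0, 87],
])

```text
time_s: 5.7
tcp_pos: [0.4018, 0.3009, 0.0281]
ee_rot: [[-0.884, -0.421, 0.204], [-0.411, 0.907, 0.09], [-0.223, -0.004, -0.975]]
wrist_force: [0.8, -0.5, -0.7]
gripper_width: 0.998
```

```bash
python3 -c "
from g import *
print(r.sense()['joints'])
go(((.397,.297,.008),15,25))"
```

```text
[  54.03745281   19.13284461  -53.07135479   44.37934524   -9.22296355
 -162.47897275]
t 5.7 p [0.4018 0.3009 0.0281] F [ 0.8 -0.5 -0.7] w 86.8
[0.41, -0.06, 0.73, -0.05, -0.43, -0.01]
```

```bash
python3 - <<'E'
from station import r
from h import *
for c in("scene","top"):
    d=r.capture(c);s=r.sense();p=s["tcp_pos"];R=s["ee_rot"]
    img=d["pixels"];u=proj(d,np.array([p]))[0];
    x0,y0=int(max(0,u[0]-80)),int(max(0,u[1]-80)); 
    sc=cv2.resize(img,None,fx=4,fy=4,interpolation=cv2.INTER_CUBIC)
    for col,(a,b) in {(255,0,0):(.0375,.095),(0,255,0):(.095,.0375)}.items():
      for z in(-.07,-.12):
        P=np.array([[a,b,z],[-a,b,z],[-a,-b,z],[a,-b,z]])@R.T+p
        cv2.polylines(sc,[((proj(d,P)+.5)*4).astype(int)],True,col,1)
    cv2.imwrite(f"pics/g_{c}.png",sc[y0*4:y0*4+580,x0*4:x0*4+640,::-1])
E
```

```text
(no output)
```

View pics/g_scene.png

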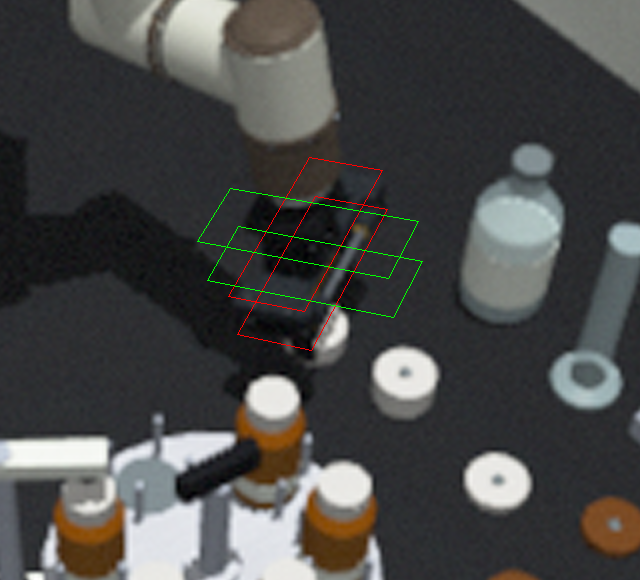

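View pics/g_top.png

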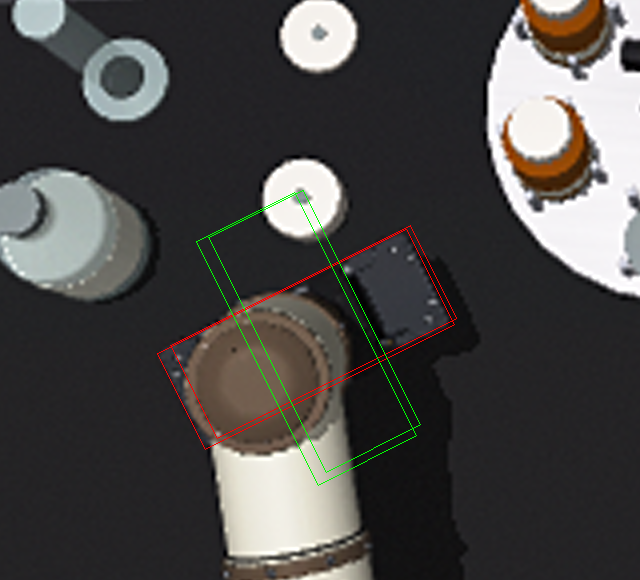

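```bash
cat > kin.py <<'E'
import numpy as np
from scipy.optimize import least_squares
from scipy.spatial.transform import Rotation as Ro
J=np.array([[-61.9025,22.0893,.3798,-.0291,-68.4118,-14.8175],[-0.85151132,-7.21013074,-13.88456623,1.94038156,-68.33713083,-97.54623169],[60.14970072,14.55140543,-41.60408624,23.74913811,-30.76570813,-177.40597009],[58.77673659,12.97552758,-48.52201292,27.95561876,-17.99958074,-149.8117246],[54.03745281,19.13284461,-53.07135479,44.37934524,-9.22296355,-162.47897275]])
P=np.array([[.14345623,-.60768764,.22147474],[.4254,-.1757,.3815],[.4095,.2928,.0943],[.3969,.2968,.0801],[.4018,.3009,.0281]])
RR=np.array([[[-.9733,-.2295,-.0006],[-.2295,.9733,.0021],[.0001,.0022,-1]],[[-0.956,0.138,0.258],[0.133,0.99,-0.035],[-0.261,0.001,-0.965]],[[-0.967,0.123,0.223],[0.121,0.992,-0.025],[-0.225,0.003,-0.974]],[[-0.877,-0.42,0.235],[-0.406,0.908,0.108],[-0.258,-0.001,-0.966]],[[-0.884,-0.421,0.204],[-0.411,0.907,0.09],[-0.223,-0.004,-0.975]]])
def E(a,d): return Ro.from_euler(a,d,degrees=True).as_matrix()
def fk(j,p,s):
    a1,h,L1,a3,L2,d6,l1,l2=p
    R=E('z',j[0]); x=R@[a1,l1,h]; R=R@E('y',j[1]); x=x+R@[0,0,L1]; R=R@E('y',-j[2]); x=x+R@[L2,0,a3]
    R=R@E('x',s[0]*j[3]); x=x+R@[0,l2,0]; R=R@E('y',-j[4]); x=x+R@[d6,0,0]; 
    R=R@E('x',s[1]*j[5])@s[2]; return x,R
def fit():
    best=None
    for s0 in(1,-1):
        for s1 in(1,-1):
            # tool: z = x-axis of flange, unknown roll
            def T(roll): return E('x',roll)@np.array([[0,0,1.],[0,1,0],[-1,0,0]])
            def f(v):
                o=[]
                for j,p,R in zip(J,P,RR):
                    x,Q=fk(j,v[:8],(s0,s1,T(v[8]*100))); o+=list((x-p)*10)+list((Q-R).ravel())
                return np.array(o)
            for rl in(-.9,0,.9,1.8):
              for l in (-.15,.15):
                q=least_squares(f,[.0,.15,.4,0,.35,.25,0,l,rl])
                if best is None or q.cost<best[0]: best=(q.cost,q.x,(s0,s1,T(q.x[8]*100)),q.fun)
    return best
if __name__=="__main__":
    b=fit();print(b[0],np.round(b[1],4),b[2][:2]);print(np.round(b[3].reshape(5,12)[:,:3]/10,4)); import pickle;pickle.dump(b,open("kin.pkl","wb"))
E
python3 kin.py
```

```text
1.495213391793836e-06 [-1.000e-04  1.607e-01  5.649e-01 -1.000e-04  4.219e-01  3.066e-01
  1.000e-04 -1.599e-01 -8.999e-01] (-1, -1)
[[-0.  0. -0.]
 [ 0.  0.  0.]
 [-0.  0. -0.]
 [-0. -0.  0.]
 [ 0. -0.  0.]]
```

```bash
cat > ik.py <<'E'
import pickle,numpy as np
from kin import *
b=pickle.load(open("kin.pkl","rb"));PR=b[1][:8];S=b[2]
LO=np.array([-179.83,-69.29,-61.27,-181.25,-171.15,-177.46]);HI=np.array([179.83,118.12,80.66,117.63,-9.14,177.46])
def ik(p,R,seeds=None):
    out=[]
    rng=np.random.default_rng(0)
    if seeds is None: seeds=[[20,0,-20,0,-50,-90],[20,0,-30,0,-50,90],[40,20,-40,20,-30,-150],[20,0,-40,-20,-30,0],[20,10,-20,-30,-50,100],[50,0,-40,30,-30,30]]
    for s in seeds:
        def f(j):
            x,Q=fk(j,PR,S);return np.r_[(x-p)*10,(Q-R).ravel()]
        q=least_squares(f,np.clip(s,LO+1,HI-1),bounds=(LO,HI),x_scale=30.)
        out.append((np.abs(q.fun).max(),q.x))
    out.sort(key=lambda o:round(o[0],4));return out
E
cat > t.py <<'E'
from ik import *
from g import Rt
pk=np.array([.4508,.04,0]);f=np.array([.9905,-.1374,0])
for z in(.055,.1,.2,.3):
    for nm,R in [(f"jy{t}",Rt(t,-7.9)@E('z',k)) for t in(0,8,12,15) for k in(0,180)]+[(f"jx lean{t}",Rt(t,-7.9)@E('z',k)) for t in(0,5,7) for k in(90,-90)]:
        o=ik(pk+[0,0,z],R)[0];print(z,nm,round(o[0],4),np.round(o[1],0))
E
python3 t.py
```

```text
0.055 jy0 0.0 [  26.   18.  -36.   -0.  -37. -124.]
0.055 jy0 0.0 [ 26.  18. -36.  -0. -37.  56.]
0.055 jy8 0.0 [  29.   14.  -46.   12.  -24. -137.]
0.055 jy8 0.0 [ 29.  14. -46.  12. -24.  43.]
0.055 jy12 0.0 [  29.   13.  -53.   27.  -16. -152.]
0.055 jy12 0.0 [ 29.  13. -53.  27. -16.  28.]
0.055 jy15 0.0094 [  22.   12.  -60.   54.   -9. -173.]
0.055 jy15 0.0094 [ 22.  12. -60.  54.  -9.   7.]
0.055 jx lean0 0.0 [ 26.  18. -36.   0. -37. 146.]
0.055 jx lean0 0.0 [ 26.  18. -36.  -0. -37. -34.]
0.055 jx lean5 0.0 [ 28.  16. -41.   6. -29. 139.]
0.055 jx lean5 0.0 [ 28.  16. -41.   6. -29. -41.]
0.055 jx lean7 0.0 [ 28.  15. -44.  10. -26. 135.]
0.055 jx lean7 0.0 [ 28.  15. -44.  10. -26. -45.]
0.1 jy0 0.0 [  26.   13.  -33.   -0.  -44. -124.]
0.1 jy0 0.0 [ 26.  13. -33.   0. -44.  56.]
0.1 jy8 0.0 [  29.   10.  -41.    9.  -33. -134.]
0.1 jy8 0.0 [ 29.  10. -41.   9. -33.  46.]
0.1 jy12 0.0 [  30.    8.  -47.   17.  -26. -143.]
0.1 jy12 0.0 [ 30.   8. -47.  17. -26.  37.]
0.1 jy15 0.0 [  30.    7.  -52.   26.  -21. -152.]
0.1 jy15 0.0 [ 30.   7. -52.  26. -21.  28.]
0.1 jx lean0
[... 929 characters left out ...]
   3. -31.   5. -51. -40.]
0.3 jy0 0.0 [  26.    2.  -14.   -0.  -74. -124.]
0.3 jy0 0.0 [ 26.   2. -14.   0. -74.  56.]
0.3 jy8 0.0 [  29.   -3.  -21.    5.  -65. -129.]
0.3 jy8 0.0 [ 29.  -3. -21.   5. -65.  51.]
0.3 jy12 0.0 [  31.   -5.  -25.    9.  -61. -133.]
0.3 jy12 0.0 [ 31.  -5. -25.   9. -61.  47.]
0.3 jy15 0.0 [  32.   -6.  -28.   11.  -57. -136.]
0.3 jy15 0.0 [ 32.  -6. -28.  11. -57.  44.]
0.3 jx lean0 0.0 [ 26.   2. -14.   0. -74. 146.]
0.3 jx lean0 0.0 [ 26.   2. -14.  -0. -74. -34.]
0.3 jx lean5 0.0 [ 28.  -1. -19.   3. -68. 143.]
0.3 jx lean5 0.0 [ 28.  -1. -19.   3. -68. -37.]
0.3 jx lean7 0.0 [ 29.  -2. -20.   5. -66. 142.]
0.3 jx lean7 0.0 [ 29.  -2. -20.   5. -66. -38.]
```

```bash
python3 -c "
from g import *
go(((.402,.301,.06),0,40),((.397,.297,.06),0,40),((.397,.297,.008),0,40))"
```

```text
t 5.8 p [0.4016 0.3005 0.0282] F [ 0.1  0.1 -0.1] w 87.0
[-0.31, 0.01, -1.24, -0.39, 2.55, -3.0]
[-0.06, -0.05, -1.29, -0.39, 2.55, -3.0]
[0.4, -0.04, 0.74, -0.39, 2.55, -3.0]
```

play_rows([
  [-0.31, 0, -1.24, 0, 0, 0, 87],
  [-0.06, -0.05, -1.29, -0.39, 2.55, -3.0, 87],
  [-0.06, -0.05, -1.29, -0.39, 2.55, -3.0, 87],
  [-0.06, -0.05, -1.29, -0.39, 2.55, -3.0, 87],
  [-0.06, -0.05, -1.29, -0.39, 2.55, -3.0, 87],
  [-0.06, -0.05, -1.29, -0.39, 2.55, -3.0, 87],
])

```text
time_s: 6.4
tcp_pos: [0.3988, 0.2988, 0.0604]
ee_rot: [[-0.767, -0.642, 0.002], [-0.642, 0.767, 0.003], [-0.003, 0.001, -1.0]]
wrist_force: [0.8, -0.1, 0.3]
gripper_width: 1.0
```

```bash
python3 -c "
from g import *
print(r.sense()['joints'])
go(((.397,.297,.06),0,40),((.397,.297,.008),0,40))"
```

```text
[ 5.55425375e+01  2.06250847e+01 -2.92152871e+01 -2.41602179e-02
 -3.99614546e+01 -1.05590404e+02]
t 6.4 p [0.3988 0.2988 0.0604] F [ 0.8 -0.1  0.3] w 87.0
[0.1, -0.01, 0.02, 0.01, 0.04, -0.01]
[0.11, -0.01, 2.1, 0.01, 0.04, -0.01]
```

play_rows([
  [0.1, 0, 0.8, 0, 0, 0, 87],
  [0.1, 0, 1.5, 0, 0, 0, 87],
  [0.1, 0, 2.1, 0, 0, 0, 80],
  [0.1, 0, 2.15, 0, 0, 0, 70],
  [0.1, 0, 2.15, 0, 0, 0, 50],
  [0.1, 0, 2.15, 0, 0, 0, 40],
  [0.1, 0, 2.15, 0, 0, 0, 40],
  [0.1, 0, 2.15, 0, 0, 0, 40],
  [0.1, 0, 2.15, 0, 0, 0, 40],
])

```text
time_s: 7.3
tcp_pos: [0.3952, 0.2954, 0.0064]
ee_rot: [[-0.766, -0.643, -0.0], [-0.643, 0.766, 0.0], [-0.0, 0.0, -1.0]]
wrist_force: [-1.8, -0.6, 6.4]
gripper_width: 0.68
```

```bash
python3 -c "
from g import *
go(((.397,.297,.3),0,40),((.4508,.04,.3),6,-7.9))"
```

```text
t 7.3 p [0.3952 0.2954 0.0064] F [-1.8 -0.6  6.4] w 59.2
[-0.1, 0.01, -11.74, 0.0, 0.0, 0.0]
[4.86, -9.25, -11.75, 0.51, -1.13, 9.57]
```

```bash
cat >> g.py <<'E'
PK=np.array([.4508,.0400,0.]);AX=np.array([.5548,.0257,0.])
def Ez(k): return Ro.from_euler('z',k,degrees=True).as_matrix()
def Rp(lean): return Rt(lean,-7.9)@Ez(-90)
def gom(*ts):
    s=r.sense();R=s["ee_rot"];p=s["tcp_pos"]
    print("t",round(s["time_s"],2),"p",np.round(p,4),"F",np.round(s["wrist_force"],1),"w",round(87*s["gripper_width"],1))
    for q,Q in ts:
        print(np.round(np.r_[R.T@(np.array(q)-p)/.025,np.degrees(Ro.from_matrix(R.T@Q).as_rotvec())/5],2).tolist())
def pkt(z,lean,off): # TCP so that tool-frame point off is over pocket centre, TCP height z
    Q=Rp(lean); p=PK-Q@np.array(off); p[2]=z; return p,Q
E
python3 -c "
from g import *
o=(-.0024,0,-.0076)
gom(((.395,.295,.10),Rt(0,40)),((.40,.27,.3),Rt(0,40)),pkt(.3,0,o),pkt(.14,0,o),pkt(.14,6,o))"
```

```text
t 7.3 p [0.3952 0.2954 0.0064] F [-1.8 -0.6  6.4] w 59.2
[0.01, -0.0, -3.74, 0.0, 0.0, 0.0]
[0.5, -0.9, -11.74, 0.0, 0.0, 0.0]
[4.93, -9.31, -11.75, 0.0, 0.0, -8.42]
[4.93, -9.32, -5.35, 0.0, 0.0, -8.42]
[4.91, -9.34, -5.35, 1.15, -0.44, -8.41]
```

play_rows([
  [0, 0, -0.4, 0, 0, 0, 40],
  [0, 0, -1.4, 0, 0, 0, 40],
  [0, 0, -3, 0, 0, 0, 40],
  [0, 0, -4.7, 0, 0, 0, 40],
  [0, 0, -6.4, 0, 0, 0, 40],
  [0.1, -0.2, -8, 0, 0, 0, 40],
  [0.3, -0.5, -9.6, 0, 0, -0.5, 40],
  [0.5, -0.9, -11, 0, 0, -1.5, 40],
  [1.2, -2.2, -11.74, 0, 0, -3, 40],
  [2, -3.7, -11.74, 0, 0, -4.5, 40],
  [2.8, -5.2, -11.74, 0, 0, -6, 40],
  [3.5, -6.6, -11.74, 0, 0, -7.4, 40],
])

```text
time_s: 8.5
tcp_pos: [0.4337, 0.1108, 0.2996]
ee_rot: [[-0.219, -0.976, -0.0], [-0.976, 0.219, 0.0], [-0.0, 0.0, -1.0]]
wrist_force: [-0.1, 0.5, -1.7]
gripper_width: 0.681
```

```bash
python3 -c "
from g import *
o=(-.0024,0,-.0076)
gom(pkt(.3,0,o),pkt(.14,0,o),pkt(.14,6,o))"
```

```text
t 8.5 p [0.4337 0.1108 0.2996] F [-0.1  0.5 -1.7] w 59.2
[2.71, -1.3, -0.02, 0.01, 0.0, -0.95]
[2.71, -1.3, 6.38, 0.01, 0.0, -0.95]
[2.71, -1.33, 6.38, 1.2, -0.05, -0.95]
```

play_rows([
  [1, -0.5, 0, 0.3, 0, -0.4, 40],
  [2, -0.95, 0, 0.7, 0, -0.8, 40],
  [2.71, -1.33, 0, 1.2, -0.05, -0.95, 40],
  [2.71, -1.33, 1, 1.2, -0.05, -0.95, 40],
  [2.71, -1.33, 2.5, 1.2, -0.05, -0.95, 40],
  [2.71, -1.33, 4, 1.2, -0.05, -0.95, 40],
  [2.71, -1.33, 4, 1.2, -0.05, -0.95, 40],
  [2.71, -1.33, 4, 1.2, -0.05, -0.95, 40],
])

```text
time_s: 9.3
tcp_pos: [0.4518, 0.039, 0.2]
ee_rot: [[-0.143, -0.984, 0.103], [-0.99, 0.142, -0.016], [0.001, -0.104, -0.995]]
wrist_force: [0.3, -0.1, 0.2]
gripper_width: 0.683
```

```bash
python3 - <<'E'
from g import *
from h import *
s=r.sense();p=s["tcp_pos"];R=s["ee_rot"]
for c in("scene","top"):
    d=r.capture(c);sc=cv2.resize(d["pixels"],None,fx=4,fy=4,interpolation=cv2.INTER_CUBIC)
    for z in(.0064,.0064-.028):
        P=circ(-.0024,0,z,.03)@R.T+p
        cv2.polylines(sc,[((proj(d,P)+.5)*4).astype(int)],True,(255,0,0),1)
    u=proj(d,p[None])[0]*4;x0,y0=int(u[0]-250),int(u[1]-300);cv2.imwrite(f"pics/p1_{c}.png",sc[y0:y0+500,x0:x0+500,::-1])
print(R)
o=(-.0024,0,-.0076)
gom(pkt(.2,6,o),pkt(.11,6,o),pkt(.06,6,o))
E
```

```text
[[-0.1425864  -0.98439834  0.10309718]
 [-0.98978155  0.14167733 -0.0161251 ]
 [ 0.00126699 -0.10434291 -0.99454057]]
t 9.4 p [0.4529 0.0397 0.2015] F [-0.8 -0.4 -1.2] w 59.7
[0.1, 0.06, 0.05, -0.04, 0.01, -0.06]
[0.1, 0.45, 3.63, -0.04, 0.01, -0.06]
[0.11, 0.66, 5.62, -0.04, 0.01, -0.06]
```

View pics/p1_scene.png

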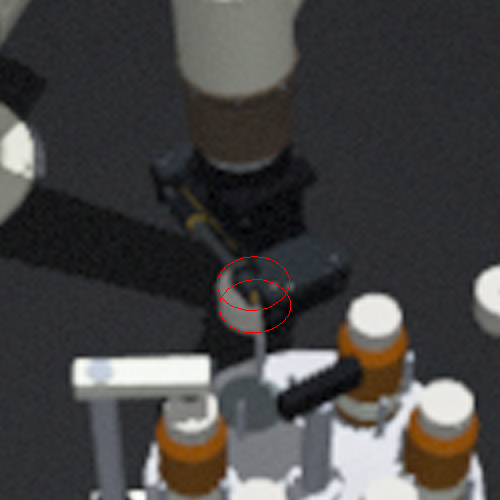

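View pics/p1_top.png

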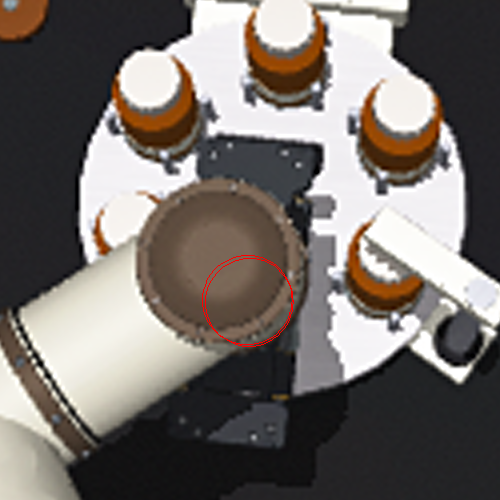

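play_rows([
  [0.07, 0.12, 0.8, 0, 0, 0, 40],
  [0.07, 0.22, 1.7, 0, 0, 0, 40],
  [0.07, 0.32, 2.6, 0, 0, 0, 40],
  [0.07, 0.42, 3.5, 0, 0, 0, 40],
  [0.07, 0.42, 3.5, 0, 0, 0, 40],
  [0.07, 0.42, 3.5, 0, 0, 0, 40],
])

```text
time_s: 10.0
tcp_pos: [0.4512, 0.0381, 0.1127]
ee_rot: [[-0.142, -0.984, 0.105], [-0.99, 0.142, -0.015], [-0.001, -0.106, -0.994]]
wrist_force: [0.2, -0.0, -0.8]
gripper_width: 0.678
```

```bash
python3 - <<'E'
from g import *
from h import *
o=(-.0024,0,-.0076)
gom(pkt(.11,6,o),pkt(.06,6,o))
s=r.sense();p=s["tcp_pos"];R=s["ee_rot"]
for c in("scene",):
    d=r.capture(c);sc=cv2.resize(d["pixels"],None,fx=4,fy=4,interpolation=cv2.INTER_CUBIC)
    for z in(.0064,.0064-.028):
        P=circ(-.0024,0,z,.03)@R.T+p
        cv2.polylines(sc,[((proj(d,P)+.5)*4).astype(int)],True,(255,0,0),1)
    u=proj(d,p[None])[0]*4;x0,y0=int(u[0]-250),int(u[1]-300);cv2.imwrite(f"pics/p2_{c}.png",sc[y0:y0+500,x0:x0+500,::-1])
gom(pkt(.11,6,o),pkt(.06,6,o))
E
```

```text
t 10.0 p [0.4512 0.0381 0.1127] F [ 0.2 -0.  -0.8] w 59.0
[0.02, 0.01, 0.11, -0.02, -0.0, -0.06]
[0.02, 0.22, 2.1, -0.02, -0.0, -0.06]
t 10.05 p [0.4515 0.0383 0.113 ] F [-0.4  0.9 -1. ] w 59.3
[0.03, 0.02, 0.12, -0.03, 0.01, -0.06]
[0.03, 0.23, 2.11, -0.03, 0.01, -0.06]
```

View pics/p2_scene.png

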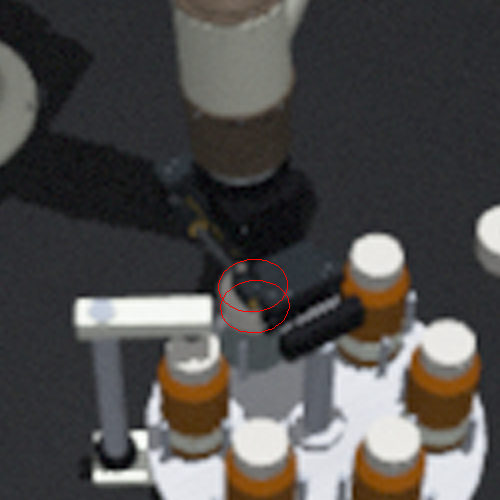

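Disc over the pocket, at (255,305) in the picture, and centred on the outline. Going down.

play_rows([
  [0.02, 0.06, 0.5, 0, 0, 0, 40],
  [0.02, 0.11, 1.0, 0, 0, 0, 40],
  [0.02, 0.16, 1.45, 0, 0, 0, 40],
  [0.02, 0.2, 1.8, 0, 0, 0, 40],
  [0.02, 0.22, 2.05, 0, 0, 0, 40],
  [0.02, 0.22, 2.1, 0, 0, 0, 40],
])

```text
time_s: 10.65
tcp_pos: [0.4505, 0.0372, 0.0591]
ee_rot: [[-0.142, -0.984, 0.104], [-0.99, 0.142, -0.016], [0.001, -0.105, -0.994]]
wrist_force: [-3.7, 0.5, 12.3]
gripper_width: 0.683
```

```bash
python3 - <<'E'
from g import *
o=(-.0024,0,-.0076)
gom(pkt(.06,6,o));print(r.sense()['joints'],r.sense()['moment'])
E
```

```text
t 10.65 p [0.4505 0.0372 0.0591] F [-3.7  0.5 12.3] w 59.4
[-0.02, -0.03, -0.03, -0.0, -0.01, -0.06]
[ 27.84195581  14.72192128 -42.47023268   7.57515294 -28.1571913
 -42.56199005] [0.26667255 1.50352203 0.03423191]
```

play_rows([
  [0, 0, -0.05, 0, 0, 0, 64],
  [0, 0, -0.05, 0, 0, 0, 68],
  [0, 0, -0.05, 0, 0, 0, 72],
  [0, 0, -0.05, 0, 0, 0, 72],
  [0, -0.05, -0.6, 0, 0, 0, 72],
  [0, -0.15, -1.5, 0, 0, 0, 72],
  [0, -0.3, -3, 0, 0, 0, 72],
  [0, -0.45, -4.6, 0, 0, 0, 80],
  [0, -0.6, -6.3, 0, 0, 0, 87],
  [0, -0.8, -8, 0, 0, 0, 87],
  [0, -0.8, -9.6, 0, 0, 0, 87],
  [-2, -0.8, -10, 0, 0, 0, 87],
])

```text
time_s: 11.85
tcp_pos: [0.4518, 0.0846, 0.3146]
ee_rot: [[-0.149, -0.983, 0.112], [-0.989, 0.148, -0.012], [-0.005, -0.112, -0.994]]
wrist_force: [1.4, 0.5, 0.6]
gripper_width: 0.995
```

```bash
python3 - <<'E'
from g import *
from h import *
for c in("scene",):
    d=r.capture(c);sc=cv2.resize(d["pixels"],None,fx=4,fy=4,interpolation=cv2.INTER_CUBIC)
    for z in(.05,.078):
        cv2.polylines(sc,[((proj(d,circ(PK[0],PK[1],z,.03))+.5)*4).astype(int)],True,(255,0,0),1)
    u=proj(d,PK[None])[0]*4;x0,y0=int(u[0]-250),int(u[1]-300);cv2.imwrite(f"pics/p3_{c}.png",sc[y0:y0+500,x0:x0+500,::-1])
gom(((.633,.311,.3),Rt(0,50)),((.633,.311,.06),Rt(0,50)))
E
```

```text
t 11.9 p [0.4538 0.0918 0.3138] F [2.4 4.2 0.2] w 86.7
[-9.69, -5.74, 1.28, -1.25, 0.44, 6.35]
[-9.62, -4.65, 10.82, -1.25, 0.44, 6.35]
```

View pics/p3_scene.png

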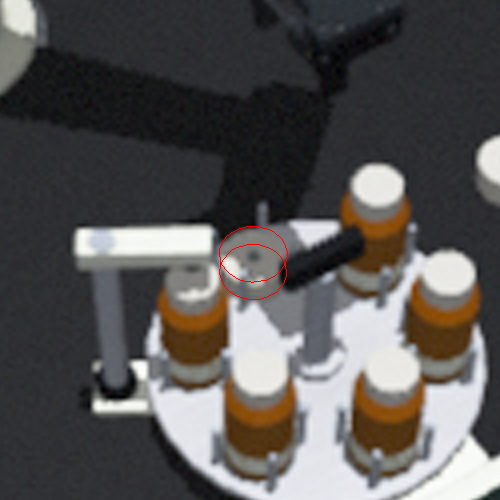

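play_rows([
  [-1.6, -1, 0.2, 0, 0, 0.5, 87],
  [-3.2, -2, 0.5, -0.3, 0.1, 1.7, 87],
  [-4.8, -3, 0.9, -0.7, 0.2, 3, 87],
  [-6.4, -4, 1.1, -1, 0.3, 4.5, 87],
  [-8, -4.9, 1.28, -1.25, 0.44, 5.8, 87],
  [-9.69, -5.74, 1.28, -1.25, 0.44, 6.35, 87],
  [-9.69, -5.6, 3, -1.25, 0.44, 6.35, 87],
  [-9.67, -5.4, 4.7, -1.25, 0.44, 6.35, 87],
  [-9.65, -5.2, 6.5, -1.25, 0.44, 6.35, 87],
  [-9.63, -5, 8.3, -1.25, 0.44, 6.35, 87],
  [-9.62, -4.75, 9.8, -1.25, 0.44, 6.35, 87],
  [-9.62, -4.65, 10.8, -1.25, 0.44, 6.35, 87],
])

```text
time_s: 13.1
tcp_pos: [0.6252, 0.3027, 0.0478]
ee_rot: [[-0.643, -0.765, -0.016], [-0.765, 0.643, -0.009], [0.017, 0.006, -1.0]]
wrist_force: [0.2, -0.3, -0.1]
gripper_width: 0.996
```

play_rows([
  [0, 0, 0, 0, 0, 0, 87],
  [0, 0, 0, 0, 0, 0, 87],
])

```text
time_s: 13.3
tcp_pos: [0.6277, 0.3039, 0.0522]
ee_rot: [[-0.643, -0.766, -0.011], [-0.766, 0.643, -0.007], [0.012, 0.004, -1.0]]
wrist_force: [0.7, 0.9, 0.3]
gripper_width: 1.002
```

```bash
python3 - <<'E'
from g import *
gom(((.633,.311,.06),Rt(0,50)),((.633,.311,.003),Rt(0,50)))
E
```

```text
t 13.3 p [0.6277 0.3039 0.0522] F [0.7 0.9 0.3] w 87.2
[-0.35, 0.02, -0.32, 0.05, -0.14, 0.0]
[-0.38, 0.01, 1.96, 0.05, -0.14, 0.0]
```

play_rows([
  [-0.33, 0, 0.5, 0, -0.1, 0, 87],
  [-0.33, 0, 0.8, 0, -0.1, 0, 87],
  [-0.33, 0, 0.8, 0, -0.1, 0, 87],
  [-0.33, 0, 0.8, 0, -0.1, 0, 87],
])

```text
time_s: 13.7
tcp_pos: [0.6325, 0.31, 0.0322]
ee_rot: [[-0.643, -0.766, -0.005], [-0.766, 0.643, 0.001], [0.003, 0.004, -1.0]]
wrist_force: [0.2, 0.5, 0.3]
gripper_width: 1.002
```

```bash
python3 - <<'E'
from g import *
gom(((.633,.311,.06),Rt(0,50)),((.633,.311,.003),Rt(0,50)))
E
```

```text
t 13.7 p [0.6325 0.31   0.0322] F [0.2 0.5 0.3] w 87.1
[-0.04, 0.01, -1.11, 0.05, -0.03, -0.01]
[-0.05, 0.0, 1.17, 0.05, -0.03, -0.01]
```

play_rows([
  [-0.03, 0, 0.6, 0, 0, 0, 87],
  [-0.03, 0, 1.0, 0, 0, 0, 80],
  [-0.03, 0, 1.15, 0, 0, 0, 70],
  [-0.03, 0, 1.15, 0, 0, 0, 60],
  [-0.03, 0, 1.15, 0, 0, 0, 40],
  [-0.03, 0, 1.15, 0, 0, 0, 40],
  [-0.03, 0, 1.15, 0, 0, 0, 40],
  [-0.03, 0, 1.15, 0, 0, 0, 40],
])

```text
time_s: 14.5
tcp_pos: [0.6327, 0.3107, 0.0035]
ee_rot: [[-0.643, -0.766, -0.005], [-0.766, 0.643, 0.001], [0.003, 0.005, -1.0]]
wrist_force: [0.4, -1.0, -0.5]
gripper_width: 0.679
```

```bash
python3 - <<'E'
from g import *
o=(-.0005,0,-.003)
gom(((.633,.311,.3),Rt(0,50)),pkt(.3,0,o),pkt(.3,6,o))
E
```

```text
t 14.5 p [0.6327 0.3107 0.0035] F [ 0.4 -1.  -0.5] w 59.1
[0.01, 0.05, -11.86, 0.05, -0.03, -0.01]
[13.02, -1.35, -11.83, 0.06, -0.01, -6.43]
[13.01, -1.36, -11.83, 1.23, -0.35, -6.42]
```

play_rows([
  [0, 0, -0.4, 0, 0, 0, 40],
  [0, 0, -1.4, 0, 0, 0, 40],
  [0, 0, -3, 0, 0, 0, 40],
  [0, 0, -4.8, 0, 0, 0, 40],
  [0, 0, -6.6, 0, 0, 0, 40],
  [0.2, 0, -8.4, 0, 0, 0, 40],
  [0.8, -0.1, -10.2, 0, 0, -0.5, 40],
  [2, -0.2, -11.5, 0, 0, -1.2, 40],
  [3.6, -0.4, -11.83, 0.2, 0, -2, 40],
  [5.3, -0.6, -11.83, 0.4, -0.1, -3, 40],
  [7, -0.7, -11.83, 0.6, -0.15, -4, 40],
  [8.7, -0.9, -11.83, 0.8, -0.2, -5, 40],
])

```text
time_s: 15.7
tcp_pos: [0.5102, 0.128, 0.3006]
ee_rot: [[-0.255, -0.965, 0.066], [-0.967, 0.255, -0.015], [-0.002, -0.068, -0.998]]
wrist_force: [1.2, -0.8, 1.0]
gripper_width: 0.676
```

```bash
python3 - <<'E'
from g import *
o=(0,0,-.0025)
gom(pkt(.3,6,o),pkt(.2,6,o))
E
```

```text
t 15.7 p [0.5102 0.128  0.3006] F [ 1.2 -0.8  1. ] w 58.8
[4.01, 1.38, -0.08, 0.42, -0.1, -1.37]
[4.01, 1.66, 3.91, 0.42, -0.1, -1.37]
```

play_rows([
  [1.4, 0.5, 0, 0.15, 0, -0.5, 40],
  [2.8, 1, 0, 0.3, -0.1, -1, 40],
  [4.01, 1.38, 0, 0.42, -0.1, -1.37, 40],
  [4.01, 1.4, 0.6, 0.42, -0.1, -1.37, 40],
  [4.01, 1.5, 1.8, 0.42, -0.1, -1.37, 40],
  [4.01, 1.6, 3.2, 0.42, -0.1, -1.37, 40],
  [4.01, 1.66, 3.91, 0.42, -0.1, -1.37, 40],
  [4.01, 1.66, 3.91, 0.42, -0.1, -1.37, 40],
  [4.01, 1.66, 3.91, 0.42, -0.1, -1.37, 40],
])

```text
time_s: 16.6
tcp_pos: [0.4525, 0.0419, 0.2005]
ee_rot: [[-0.141, -0.985, 0.103], [-0.99, 0.141, -0.015], [-0.0, -0.104, -0.995]]
wrist_force: [0.0, -0.0, -0.1]
gripper_width: 0.679
```

```bash
python3 - <<'E'
from g import *
from h import *
o=(0,0,-.0025)
gom(pkt(.2,6,o),pkt(.12,6,o),pkt(.087,6,o))
s=r.sense();p=s["tcp_pos"];R=s["ee_rot"]
for c in("scene",):
    d=r.capture(c);sc=cv2.resize(d["pixels"],None,fx=4,fy=4,interpolation=cv2.INTER_CUBIC)
    for z in(.0035,.0035-.012):
        P=circ(0,0,z,.03)@R.T+p
        cv2.polylines(sc,[((proj(d,P)+.5)*4).astype(int)],True,(255,0,0),1)
    u=proj(d,p[None])[0]*4;x0,y0=int(u[0]-250),int(u[1]-300);cv2.imwrite(f"pics/p4_{c}.png",sc[y0:y0+500,x0:x0+500,::-1])
gom(pkt(.12,6,o),pkt(.087,6,o))
E
```

```text
t 16.6 p [0.4525 0.0419 0.2005] F [ 0.  -0.  -0.1] w 59.1
[0.08, 0.05, 0.01, 0.0, -0.0, -0.04]
[0.08, 0.38, 3.2, 0.0, -0.0, -0.04]
[0.09, 0.52, 4.51, 0.0, -0.0, -0.04]
t 16.65 p [0.4529 0.0421 0.201 ] F [ 0.4 -0.5  0.1] w 58.6
[0.1, 0.4, 3.21, -0.01, 0.01, -0.05]
[0.1, 0.54, 4.53, -0.01, 0.01, -0.05]
```

View pics/p4_scene.png

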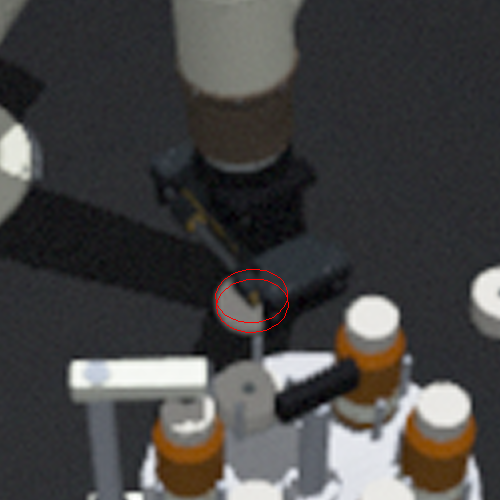

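play_rows([
  [0.09, 0.15, 1, 0, 0, 0, 40],
  [0.09, 0.25, 2, 0, 0, 0, 40],
  [0.09, 0.35, 2.9, 0, 0, 0, 40],
  [0.09, 0.4, 3.3, 0, 0, 0, 40],
  [0.09, 0.45, 3.8, 0, 0, 0, 40],
  [0.09, 0.5, 4.2, 0, 0, 0, 40],
  [0.09, 0.52, 4.45, 0, 0, 0, 40],
  [0.09, 0.52, 4.58, 0, 0, 0, 40],
  [0.09, 0.52, 4.6, 0, 0, 0, 40],
])

```text
time_s: 17.55
tcp_pos: [0.4513, 0.04, 0.0843]
ee_rot: [[-0.141, -0.985, 0.103], [-0.99, 0.141, -0.014], [-0.0, -0.104, -0.995]]
wrist_force: [-1.2, 1.1, 4.0]
gripper_width: 0.681
```

```bash
python3 - <<'E'
from g import *
o=(0,0,-.0025)
gom(pkt(.0847,6,o))
E
```

```text
t 17.55 p [0.4513 0.04   0.0843] F [-1.2  1.1  4. ] w 59.3
[0.0, 0.01, -0.02, 0.01, -0.0, -0.05]
```

play_rows([
  [0, 0, 0, 0, 0, 0, 64],
  [0, 0, 0, 0, 0, 0, 68],
  [0, 0, 0, 0, 0, 0, 72],
  [0, 0, 0, 0, 0, 0, 72],
  [0, -0.05, -0.5, 0, 0, 0, 72],
  [0, -0.15, -1.5, 0, 0, 0, 72],
  [0, -0.3, -3, 0, 0, 0, 76],
  [0, -0.45, -4.6, 0, 0, 0, 80],
  [0, -0.6, -6.3, 0, 0, 0, 80],
  [0, -0.8, -8, 0, 0, 0, 80],
  [1, -0.8, -9, 0, 0, 0, 80],
  [2.5, -0.8, -9.4, 0, 0, 0, 80],
])

```text
time_s: 18.75
tcp_pos: [0.4386, -0.0211, 0.3226]
ee_rot: [[-0.138, -0.985, 0.108], [-0.99, 0.138, -0.013], [-0.002, -0.108, -0.994]]
wrist_force: [1.1, -0.7, -1.0]
gripper_width: 0.917
```

```bash
python3 - <<'E'
from g import *
gom(((.5314,-.341,.3),Rt(0,60)),((.5314,-.341,.17),Rt(0,60)))
E
```

```text
t 18.75 p [ 0.4386 -0.0211  0.3226] F [ 1.1 -0.7 -1. ] w 79.7
[12.16, -5.32, 1.46, -1.22, 0.26, 4.4]
[12.17, -4.75, 6.63, -1.22, 0.26, 4.4]
```

play_rows([
  [1.6, -0.7, 0.1, -0.1, 0, 0.4, 80],
  [3.2, -1.4, 0.2, -0.3, 0, 0.9, 80],
  [4.8, -2.1, 0.4, -0.5, 0.1, 1.5, 80],
  [6.4, -2.8, 0.6, -0.7, 0.1, 2.1, 80],
  [8, -3.5, 0.8, -0.9, 0.2, 2.8, 80],
  [9.6, -4.2, 1.1, -1.1, 0.26, 3.5, 80],
  [11, -4.8, 1.3, -1.22, 0.26, 4.1, 80],
  [12.16, -5.2, 2.2, -1.22, 0.26, 4.4, 80],
  [12.17, -5, 3.8, -1.22, 0.26, 4.4, 80],
  [12.17, -4.85, 5.4, -1.22, 0.26, 4.4, 80],
  [12.17, -4.75, 6.63, -1.22, 0.26, 4.4, 80],
  [12.17, -4.75, 6.63, -1.22, 0.26, 4.4, 80],
])

```text
time_s: 19.95
tcp_pos: [0.5249, -0.3405, 0.161]
ee_rot: [[-0.504, -0.864, -0.016], [-0.864, 0.504, 0.004], [0.005, 0.016, -1.0]]
wrist_force: [-0.6, 0.5, 0.2]
gripper_width: 0.917
```

```bash
python3 - <<'E'
from g import *
from h import *
for c in("scene","top"):
    d=r.capture(c);sc=cv2.resize(d["pixels"],None,fx=4,fy=4,interpolation=cv2.INTER_CUBIC)
    for z in(.05,.078,.09):
        cv2.polylines(sc,[((proj(d,circ(PK[0],PK[1],z,.03))+.5)*4).astype(int)],True,(255,0,0),1)
    u=proj(d,PK[None])[0]*4;x0,y0=int(u[0]-200),int(u[1]-250);cv2.imwrite(f"pics/p5_{c}.png",sc[y0:y0+400,x0:x0+400,::-1])
gom(((.5314,-.341,.17),Rt(0,60)),((.5314,-.341,.067),Rt(0,60)))
E
```

```text
t 20.05 p [ 0.5284 -0.3423  0.1671] F [ 0.8 -0.9  0.9] w 80.1
[-0.11, -0.08, -0.12, 0.05, -0.06, -0.03]
[-0.13, -0.09, 4.0, 0.05, -0.06, -0.03]
```

View pics/p5_scene.png

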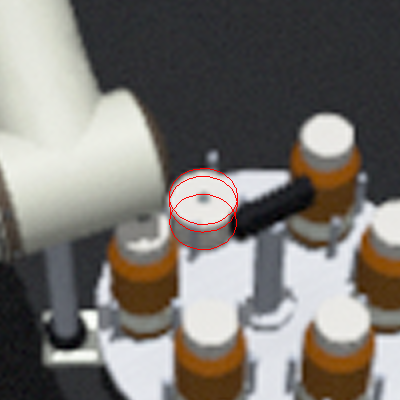

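View pics/p5_top.png

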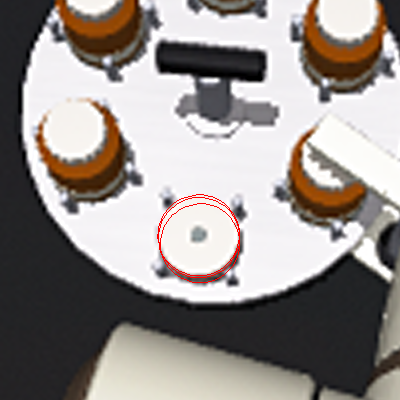

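play_rows([
  [-0.12, -0.08, 1, 0, -0.05, 0, 80],
  [-0.12, -0.08, 2, 0, -0.05, 0, 80],
  [-0.12, -0.08, 2.6, 0, -0.05, 0, 80],
  [-0.12, -0.08, 2.6, 0, -0.05, 0, 80],
  [-0.12, -0.08, 2.6, 0, -0.05, 0, 80],
])

```text
time_s: 20.55
tcp_pos: [0.5325, -0.3411, 0.1041]
ee_rot: [[-0.502, -0.865, 0.0], [-0.865, 0.502, 0.0], [-0.0, -0.0, -1.0]]
wrist_force: [0.1, -0.0, 0.6]
gripper_width: 0.92
```

```bash
python3 - <<'E'
from g import *
gom(((.5314,-.341,.067),Rt(0,60)))
r.capture("top")
gom(((.5314,-.341,.067),Rt(0,60)))
E
```

```text
t 20.55 p [ 0.5325 -0.3411  0.1041] F [ 0.1 -0.   0.6] w 80.1
[0.02, 0.04, 1.49, -0.0, 0.0, -0.03]
t 20.6 p [ 0.5326 -0.3411  0.1044] F [-0.1  0.4 -0. ] w 80.0
[0.02, 0.05, 1.49, -0.01, 0.01, -0.03]
```

play_rows([
  [0.02, 0.05, 0.6, 0, 0, 0, 80],
  [0.02, 0.05, 1.1, 0, 0, 0, 80],
  [0.02, 0.05, 1.49, 0, 0, 0, 75],
  [0.02, 0.05, 1.49, 0, 0, 0, 65],
  [0.02, 0.05, 1.49, 0, 0, 0, 55],
  [0.02, 0.05, 1.49, 0, 0, 0, 48],
  [0.02, 0.05, 1.49, 0, 0, 0, 25],
  [0.02, 0.05, 1.49, 0, 0, 0, 25],
  [0.02, 0.05, 1.49, 0, 0, 0, 25],
  [0.02, 0.05, 1.49, 0, 0, 0, 25],
])

```text
time_s: 21.6
tcp_pos: [0.5308, -0.3408, 0.0654]
ee_rot: [[-0.502, -0.865, -0.0], [-0.865, 0.502, 0.001], [-0.001, 0.001, -1.0]]
wrist_force: [2.0, -1.2, 2.4]
gripper_width: 0.503
```

```bash
python3 - <<'E'
from g import *
o=(0,0,0)
gom(((.5314,-.341,.28),Rt(0,60)),((.44,-.12,.33),Rp(0)),pkt(.33,0,o),pkt(.27,0,o))
E
```

```text
t 21.6 p [ 0.5308 -0.3408  0.0654] F [ 2.  -1.2  2.4] w 43.7
[-0.01, -0.02, -8.59, 0.01, 0.01, -0.03]
[-5.82, 7.58, -10.58, 0.01, 0.01, -4.45]
[-11.57, 10.42, -10.57, 0.01, 0.01, -4.45]
[-11.57, 10.42, -8.17, 0.01, 0.01, -4.45]
```

play_rows([
  [0, 0, -0.3, 0, 0, 0, 25],
  [0, 0, -1, 0, 0, 0, 25],
  [0, 0, -2, 0, 0, 0, 25],
  [0, 0, -3.3, 0, 0, 0, 25],
  [0, 0, -4.7, 0, 0, 0, 25],
  [0, 0, -6.1, 0, 0, 0, 25],
  [-0.1, 0.1, -7.5, 0, 0, -0.2, 25],
  [-0.4, 0.5, -8.9, 0, 0, -0.5, 25],
  [-1, 1.3, -10, 0, 0, -1, 25],
  [-1.8, 2.3, -10.57, 0, 0, -1.6, 25],
  [-2.7, 3.5, -10.57, 0, 0, -2.2, 25],
  [-3.6, 4.7, -10.57, 0, 0, -2.8, 25],
])

```text
time_s: 22.8
tcp_pos: [0.4718, -0.2023, 0.3282]
ee_rot: [[-0.278, -0.961, -0.007], [-0.961, 0.278, 0.004], [-0.002, 0.008, -1.0]]
wrist_force: [0.2, 0.1, -3.3]
gripper_width: 0.5
```

```bash
python3 - <<'E'
from g import *
o=(0,0,0)
gom(((.44,-.12,.33),Rp(0)),pkt(.33,0,o),pkt(.22,0,o))
E
```

```text
t 22.8 p [ 0.4718 -0.2023  0.3282] F [ 0.2  0.1 -3.3] w 43.5
[-2.81, 2.14, -0.05, 0.09, 0.03, -1.64]
[-9.08, 3.5, -0.02, 0.09, 0.03, -1.64]
[-9.07, 3.46, 4.38, 0.09, 0.03, -1.64]
```

play_rows([
  [-1.2, 0.9, 0, 0, 0, -0.6, 25],
  [-2.7, 1.7, 0, 0.1, 0, -1.1, 25],
  [-4.2, 2.2, 0, 0.1, 0, -1.5, 25],
  [-5.7, 2.7, 0, 0.1, 0, -1.64, 25],
  [-7.1, 3.1, 0, 0.1, 0, -1.64, 25],
  [-8.3, 3.4, 0, 0.1, 0, -1.64, 25],
  [-9.08, 3.5, 0.3, 0.1, 0, -1.64, 25],
  [-9.08, 3.48, 1.2, 0.1, 0, -1.64, 25],
  [-9.07, 3.46, 2.4, 0.1, 0, -1.64, 25],
  [-9.07, 3.46, 3.6, 0.1, 0, -1.64, 25],
  [-9.07, 3.46, 4.2, 0.1, 0, -1.64, 25],
  [-9.07, 3.46, 4.38, 0.1, 0, -1.64, 25],
])

```text
time_s: 24.0
tcp_pos: [0.4507, 0.0373, 0.2174]
ee_rot: [[-0.14, -0.99, -0.003], [-0.99, 0.14, -0.002], [0.002, 0.003, -1.0]]
wrist_force: [-0.0, -0.1, -3.2]
gripper_width: 0.5
```

play_rows([
  [0, 0, 0, 0, 0, 0, 25],
  [0, 0, 0, 0, 0, 0, 25],
])

```text
time_s: 24.2
tcp_pos: [0.454, 0.0382, 0.2211]
ee_rot: [[-0.139, -0.99, 0.006], [-0.99, 0.139, 0.001], [-0.002, -0.006, -1.0]]
wrist_force: [0.1, 0.1, -2.3]
gripper_width: 0.497
```

```bash
python3 - <<'E'
from g import *
from h import *
o=(0,0,0)
gom(pkt(.22,0,o),pkt(.1555,0,o))
s=r.sense();p=s["tcp_pos"];R=s["ee_rot"]
for c in("scene","top"):
    d=r.capture(c);sc=cv2.resize(d["pixels"],None,fx=4,fy=4,interpolation=cv2.INTER_CUBIC)
    for z,rr in((.0655,.03),(-.0245,.022),(0,.022)):
        P=circ(0,0,z,rr)@R.T+p
        cv2.polylines(sc,[((proj(d,P)+.5)*4).astype(int)],True,(0,255,0),1)
    u=proj(d,p[None])[0]*4;x0,y0=int(u[0]-250),int(u[1]-250);cv2.imwrite(f"pics/p6_{c}.png",sc[y0:y0+500,x0:x0+500,::-1])
gom(pkt(.22,0,o),pkt(.1555,0,o))
E
```

```text
t 24.2 p [0.454  0.0382 0.2211] F [ 0.1  0.1 -2.3] w 43.2
[-0.05, 0.14, 0.04, -0.07, 0.02, -0.02]
[-0.05, 0.15, 2.62, -0.07, 0.02, -0.02]
t 24.3 p [0.4542 0.0384 0.2214] F [ 0.1 -0.1 -2.2] w 43.3
[-0.04, 0.15, 0.05, -0.08, 0.03, -0.02]
[-0.04, 0.16, 2.63, -0.08, 0.03, -0.02]
```

View pics/p6_scene.png

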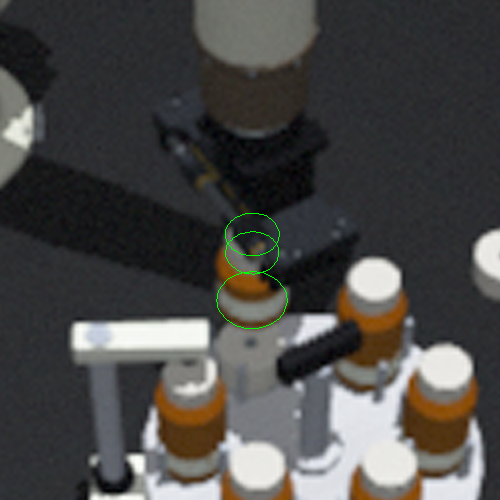

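View pics/p6_top.png

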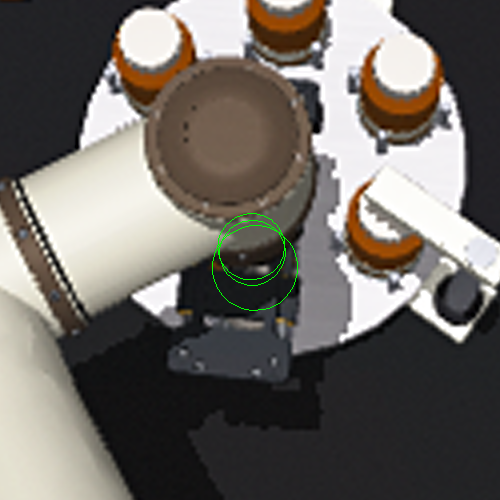

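play_rows([
  [-0.04, 0.15, 0.3, -0.07, 0.02, 0, 25],
  [-0.04, 0.15, 0.8, -0.07, 0.02, 0, 25],
  [-0.04, 0.15, 1.3, -0.07, 0.02, 0, 25],
  [-0.04, 0.15, 1.6, -0.07, 0.02, 0, 25],
  [-0.04, 0.15, 1.6, -0.07, 0.02, 0, 25],
])

```text
time_s: 24.8
tcp_pos: [0.4495, 0.0395, 0.1792]
ee_rot: [[-0.139, -0.99, -0.004], [-0.99, 0.139, -0.001], [0.002, 0.004, -1.0]]
wrist_force: [0.6, 0.2, -2.4]
gripper_width: 0.498
```

```bash
python3 - <<'E'
from g import *
o=(0,0,0)
gom(pkt(.1555,0,o))
r.capture("top")
gom(pkt(.1555,0,o))
E
```

```text
t 24.8 p [0.4495 0.0395 0.1792] F [ 0.6  0.2 -2.4] w 43.3
[-0.03, -0.05, 0.95, 0.04, -0.02, -0.02]
t 24.85 p [0.4502 0.0397 0.1801] F [-0.2  1.1 -2.4] w 43.2
[-0.02, -0.02, 0.98, 0.02, -0.01, -0.01]
```

play_rows([
  [-0.02, -0.02, 0.25, 0, 0, 0, 25],
  [-0.02, -0.02, 0.5, 0, 0, 0, 25],
  [-0.02, -0.02, 0.7, 0, 0, 0, 25],
  [-0.02, -0.02, 0.8, 0, 0, 0, 25],
  [-0.02, -0.02, 0.88, 0, 0, 0, 25],
  [-0.02, -0.02, 0.93, 0, 0, 0, 25],
  [-0.02, -0.02, 0.93, 0, 0, 0, 25],
])

```text
time_s: 25.55
tcp_pos: [0.4509, 0.0402, 0.157]
ee_rot: [[-0.139, -0.99, -0.001], [-0.99, 0.139, -0.0], [0.001, 0.001, -1.0]]
wrist_force: [-0.6, -0.5, -3.5]
gripper_width: 0.499
```

```bash
python3 - <<'E'
from g import *
gom(pkt(.1555,0,(0,0,0)))
E
```

```text
t 25.55 p [0.4509 0.0402 0.157 ] F [-0.6 -0.5 -3.5] w 43.4
[0.01, 0.0, 0.06, 0.01, -0.01, -0.02]
```

play_rows([
  [0, 0, 0.04, 0, 0, 0, 25],
  [0, 0, 0.07, 0, 0, 0, 25],
  [0, 0, 0.07, 0, 0, 0, 25],
])

```text
time_s: 25.85
tcp_pos: [0.451, 0.0402, 0.1554]
ee_rot: [[-0.139, -0.99, -0.001], [-0.99, 0.139, -0.0], [0.0, 0.001, -1.0]]
wrist_force: [-0.5, 2.0, -2.9]
gripper_width: 0.497
```

play_rows([
  [0, 0, 0.03, 0, 0, 0, 25],
  [0, 0, 0.05, 0, 0, 0, 25],
  [0, 0, 0.05, 0, 0, 0, 25],
])

```text
time_s: 26.15
tcp_pos: [0.4512, 0.0402, 0.1552]
ee_rot: [[-0.138, -0.99, -0.0], [-0.99, 0.138, -0.001], [0.001, 0.0, -1.0]]
wrist_force: [-2.0, -0.3, 5.4]
gripper_width: 0.502
```

play_rows([
  [0, 0, -0.03, 0, 0, 0, 46],
  [0, 0, -0.03, 0, 0, 0, 50],
  [0, 0, -0.03, 0, 0, 0, 56],
  [0, 0, -0.03, 0, 0, 0, 60],
  [0, 0, -0.4, 0, 0, 0, 60],
  [0, 0, -1.2, 0, 0, 0, 60],
  [0, 0, -2.2, 0, 0, 0, 60],
  [0, 0, -3.4, 0, 0, 0, 60],
  [0, 0, -4.6, 0, 0, 0, 60],
  [0, 0, -5, 0, 0, 0, 60],
  [0, 0, -5, 0, 0, 0, 60],
])

```text
time_s: 27.25
tcp_pos: [0.4518, 0.0405, 0.2808]
ee_rot: [[-0.139, -0.99, 0.003], [-0.99, 0.139, 0.001], [-0.002, -0.002, -1.0]]
wrist_force: [-0.2, 0.9, -0.7]
gripper_width: 0.69
```

```bash
python3 - <<'E'
from g import *
from h import *
for c in("scene","top"):
    d=r.capture(c);sc=cv2.resize(d["pixels"],None,fx=4,fy=4,interpolation=cv2.INTER_CUBIC)
    u=proj(d,PK[None])[0]*4;x0,y0=int(u[0]-250),int(u[1]-300);cv2.imwrite(f"pics/p7_{c}.png",sc[y0:y0+500,x0:x0+500,::-1])
gom(((AX[0],AX[1],.28),Rp(0)),((AX[0],AX[1],.193),Rp(0)))
E
```

```text
t 27.35 p [0.4504 0.0401 0.2781] F [ 0.1 -0.9 -0.5] w 59.7
[-0.01, -4.22, -0.09, 0.03, -0.01, -0.02]
[-0.01, -4.23, 3.39, 0.03, -0.01, -0.02]
```

View pics/p7_scene.png

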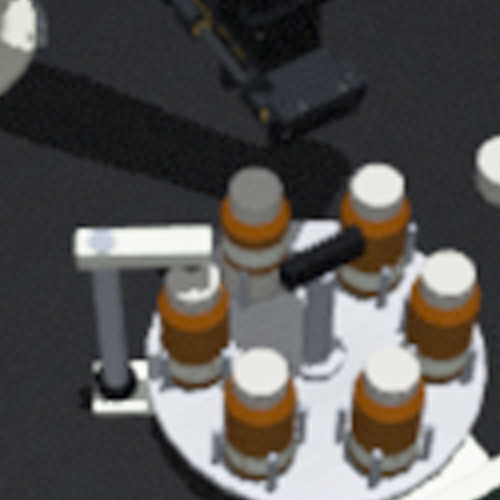

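play_rows([
  [0, -1.2, -0.1, 0, 0, 0, 60],
  [0, -2.6, -0.1, 0, 0, 0, 60],
  [0, -3.8, -0.1, 0, 0, 0, 60],
  [0, -4.22, -0.1, 0, 0, 0, 60],
  [0, -4.22, 0, 0, 0, 0, 50],
  [0, -4.22, 0, 0, 0, 0, 50],
])

```text
time_s: 27.95
tcp_pos: [0.5542, 0.0255, 0.2773]
ee_rot: [[-0.139, -0.99, -0.005], [-0.99, 0.139, -0.001], [0.001, 0.005, -1.0]]
wrist_force: [-0.5, 0.2, 0.6]
gripper_width: 0.605
```

```bash
python3 - <<'E'
from g import *
gom(((AX[0],AX[1],.193),Rp(0)))
from h import *
s=r.sense();p=s["tcp_pos"];R=s["ee_rot"]
d=r.capture("scene");sc=cv2.resize(d["pixels"],None,fx=4,fy=4,interpolation=cv2.INTER_CUBIC)
u=proj(d,p[None])[0]*4;x0,y0=int(u[0]-250),int(u[1]-250);cv2.imwrite(f"pics/p8.png",sc[y0:y0+500,x0:x0+500,::-1])
gom(((AX[0],AX[1],.193),Rp(0)))
E
```

```text
t 27.95 p [0.5542 0.0255 0.2773] F [-0.5  0.2  0.6] w 52.6
[-0.02, -0.04, 3.37, 0.05, -0.02, -0.02]
t 28.0 p [0.5542 0.0255 0.2781] F [-0.1  0.6 -0.3] w 51.6
[-0.01, -0.03, 3.4, 0.04, -0.01, -0.01]
```

View pics/p8.png

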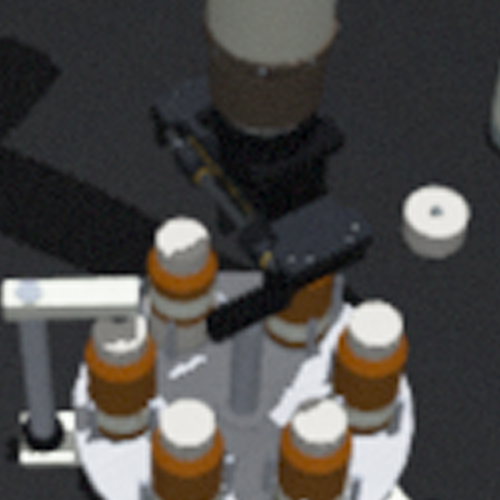

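Gripper stands over the bar (pic 265,300), well aligned across it. Going down and closing gently.

play_rows([
  [0, -0.03, 0.8, 0, 0, 0, 50],
  [0, -0.03, 1.7, 0, 0, 0, 50],
  [0, -0.03, 2.5, 0, 0, 0, 50],
  [0, -0.03, 3.1, 0, 0, 0, 50],
  [0, -0.03, 3.4, 0, 0, 0, 50],
  [0, -0.03, 3.4, 0, 0, 0, 40],
  [0, -0.03, 3.4, 0, 0, 0, 30],
  [0, -0.03, 3.4, 0, 0, 0, 22],
  [0, -0.03, 3.4, 0, 0, 0, 20],
  [0, -0.03, 3.4, 0, 0, 0, 18],
])

```text
time_s: 29.0
tcp_pos: [0.5563, 0.0255, 0.1944]
ee_rot: [[-0.139, -0.99, -0.001], [-0.99, 0.139, -0.0], [0.0, 0.001, -1.0]]
wrist_force: [-3.3, 1.5, 2.7]
gripper_width: 0.241
```

```bash
python3 - <<'E'
from g import *
gom(((AX[0],AX[1],.193),Rp(0)))
E
```

```text
t 29.0 p [0.5563 0.0255 0.1944] F [-3.3  1.5  2.7] w 21.0
[-0.0, 0.06, 0.06, 0.01, -0.0, -0.02]
```

play_rows([
  [0, 0.04, 0, 0, 0, 0, 18],
  [0, 0.04, 0, 0, 0, 0, 10],
  [0, 0.04, 0, 0, 0, 0, 10],
  [0, 0.04, 0, 0, 0, 0, 5],
])

```text
time_s: 29.4
tcp_pos: [0.5547, 0.0256, 0.194]
ee_rot: [[-0.139, -0.99, -0.002], [-0.99, 0.139, -0.0], [0.001, 0.002, -1.0]]
wrist_force: [-3.7, 1.3, 2.4]
gripper_width: 0.209
```

```bash
python3 - <<'E'
from g import *
gom(((AX[0],AX[1],.193),Rp(0)))
E
```

```text
t 29.4 p [0.5547 0.0256 0.194 ] F [-3.7  1.3  2.4] w 18.2
[-0.0, -0.0, 0.04, 0.02, -0.01, -0.02]
```

play_rows([
  [0, 0, 0, 0, 0, -0.15, 5],
  [0, 0, 0, 0, 0, -0.4, 5],
  [0, 0, 0, 0, 0, -0.8, 5],
  [0, 0, 0, 0, 0, -1.3, 5],
  [0, 0, 0, 0, 0, -1.8, 5],
  [0, 0, 0, 0, 0, -2.3, 5],
  [0, 0, 0, 0, 0, -2.8, 5],
  [0, 0, 0, 0, 0, -3.3, 5],
  [0, 0, 0, 0, 0, -3.7, 5],
  [0, 0, 0, 0, 0, -4.0, 5],
  [0, 0, 0, 0, 0, -4.0, 5],
])

```text
time_s: 30.5
tcp_pos: [0.5539, 0.0256, 0.194]
ee_rot: [[0.21, -0.978, -0.004], [-0.978, -0.21, -0.0], [-0.0, 0.004, -1.0]]
wrist_force: [-6.5, 2.6, 5.9]
gripper_width: 0.204
```

```bash
python3 - <<'E'
from g import *
from h import *
gom(((AX[0],AX[1],.194),Rp(0)@Ez(-60)))
for c in("scene","top"):
    d=r.capture(c);sc=cv2.resize(d["pixels"],None,fx=4,fy=4,interpolation=cv2.INTER_CUBIC)
    u=proj(d,AX[None])[0]*4;x0,y0=int(u[0]-250),int(u[1]-300);cv2.imwrite(f"pics/p9_{c}.png",sc[y0:y0+500,x0:x0+500,::-1])
E
```

```text
t 30.5 p [0.5539 0.0256 0.194 ] F [-6.5  2.6  5.9] w 17.8
[0.0, -0.04, 0.0, 0.04, 0.02, -8.0]
```

View pics/p9_scene.png

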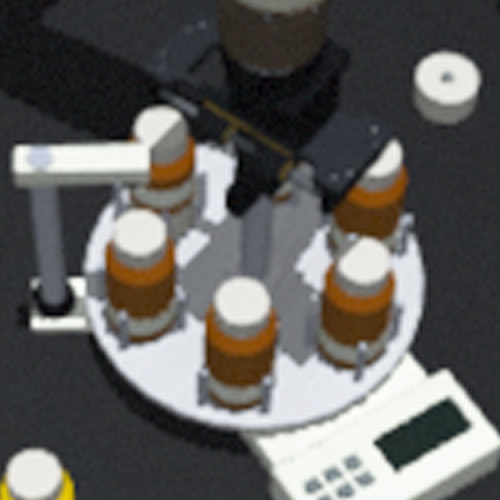

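play_rows([
  [0, 0, 0, 0, 0, -0.2, 5],
  [0, 0, 0, 0, 0, -0.6, 5],
  [0, 0, 0, 0, 0, -1.1, 5],
  [0, 0, 0, 0, 0, -1.6, 5],
  [0, 0, 0, 0, 0, -2.1, 5],
  [0, 0, 0, 0, 0, -2.6, 5],
  [0, 0, 0, 0, 0, -3.1, 5],
  [0, 0, 0, 0, 0, -3.6, 5],
  [0, 0, 0, 0, 0, -4.1, 5],
  [0, 0, 0, 0, 0, -4.5, 5],
  [0, 0, 0, 0, 0, -4.8, 5],
  [0, 0, 0, 0, 0, -4.8, 5],
])

```text
time_s: 31.8
tcp_pos: [0.5531, 0.0251, 0.1941]
ee_rot: [[0.59, -0.807, -0.006], [-0.807, -0.59, -0.001], [-0.002, 0.005, -1.0]]
wrist_force: [-9.2, 1.9, 6.9]
gripper_width: 0.204
```

```bash
python3 - <<'E'
from g import *
gom(((AX[0],AX[1],.194),Rp(0)@Ez(-60)));print(r.sense()["moment"])
E
```

```text
t 31.8 p [0.5531 0.0251 0.1941] F [-9.2  1.9  6.9] w 17.8
[0.02, -0.07, 0.0, 0.06, 0.03, -3.19]
[0.48027319 2.51175403 0.11053219]
```

play_rows([
  [0.01, -0.02, 0, 0, 0, -0.2, 5],
  [0.02, -0.03, 0, 0, 0, -0.6, 5],
  [0.02, -0.03, 0, 0, 0, -1.1, 5],
  [0.02, -0.03, 0, 0, 0, -1.6, 5],
  [0.02, -0.03, 0, 0, 0, -2.1, 5],
  [0.02, -0.03, 0, 0, 0, -2.6, 5],
  [0.02, -0.03, 0, 0, 0, -3, 5],
  [0.02, -0.03, 0, 0, 0, -3.2, 5],
  [0.02, -0.03, 0, 0, 0, -3.2, 5],
  [0.02, -0.03, 0, 0, 0, -3.2, 5],
])

```text
time_s: 32.8
tcp_pos: [0.5526, 0.0247, 0.194]
ee_rot: [[0.788, -0.615, -0.009], [-0.615, -0.788, -0.002], [-0.006, 0.007, -1.0]]
wrist_force: [-12.4, 0.8, 9.7]
gripper_width: 0.206
```

```bash
python3 - <<'E'
from g import *
gom(((AX[0],AX[1],.194),Rp(0)@Ez(-60)));print(r.sense()["moment"])
E
```

```text
t 32.8 p [0.5526 0.0247 0.194 ] F [-12.4   0.8   9.7] w 18.0
[0.04, -0.08, -0.0, 0.08, 0.07, -0.01]
[ 0.34035293  3.36077378 -0.04129259]
```

play_rows([
  [0, 0, 0, 0, 0, 0, 20],
  [0, 0, 0, 0, 0, 0, 26],
  [0, 0, 0, 0, 0, 0, 34],
  [0, 0, 0, 0, 0, 0, 44],
  [0, 0, 0, 0, 0, 0, 50],
  [0, 0, -0.5, 0, 0, 0, 50],
  [0, 0, -1.4, 0, 0, 0, 50],
  [0, 0, -2.6, 0, 0, 0, 50],
  [0, 0, -4, 0, 0, 0, 50],
  [0, 0, -5.5, 0, 0, 0, 50],
  [0, 0, -6.2, 0, 0, 0, 50],
  [0, 0, -6.2, 0, 0, 0, 50],
])

```text
time_s: 34.0
tcp_pos: [0.5578, 0.0257, 0.3535]
ee_rot: [[0.788, -0.615, 0.008], [-0.615, -0.788, 0.001], [0.005, -0.006, -1.0]]
wrist_force: [0.2, 0.3, -1.0]
gripper_width: 0.576
```

```bash
python3 - <<'E'
from g import *
gom(((.42,.2,.36),Rp(0)@Ez(-20)))
E
```

```text
t 34.0 p [0.5578 0.0257 0.3535] F [ 0.2  0.3 -1. ] w 50.1
[-8.63, -2.11, -0.29, -0.08, -0.03, 7.99]
```

play_rows([
  [-1.4, -0.4, -0.3, 0, 0, 1, 50],
  [-3, -0.8, -0.3, 0, 0, 2.5, 50],
  [-4.6, -1.2, -0.3, 0, 0, 4, 50],
  [-6.2, -1.6, -0.3, 0, 0, 5.5, 50],
  [-7.8, -2, -0.3, 0, 0, 7, 50],
  [-8.63, -2.11, -0.3, 0, 0, 8, 50],
  [-8.63, -2.11, -0.3, 0, 0, 8, 50],
  [-8.63, -2.11, -0.3, 0, 0, 8, 50],
])

```text
time_s: 34.8
tcp_pos: [0.4184, 0.2, 0.3562]
ee_rot: [[0.211, -0.978, -0.002], [-0.978, -0.211, -0.001], [0.0, 0.002, -1.0]]
wrist_force: [0.6, -0.4, 0.1]
gripper_width: 0.58
```

```bash
python3 - <<'E'
from g import *
from h import *
yaw=np.radians(-7.9)
for c in("scene","top"):
    d=r.capture(c);cv2.imwrite(f"pics/f_{c}.png",d["pixels"][:,:,::-1]);sc=cv2.resize(d["pixels"],None,fx=4,fy=4,interpolation=cv2.INTER_CUBIC)
    for k in range(6):
        a=yaw+np.pi+k*np.pi/3; q=AX[:2]+.105*np.array([np.cos(a),np.sin(a)])
        cv2.polylines(sc,[((proj(d,circ(*q,.18,.022))+.5)*4).astype(int)],True,(0,255,0) if k!=1 else (255,0,0),1)
    u=proj(d,AX[None])[0]*4;x0,y0=int(u[0]-270),int(u[1]-330);cv2.imwrite(f"pics/pf_{c}.png",sc[y0:y0+540,x0:x0+540,::-1])
E
```

```text
(no output)
```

View pics/pf_scene.png

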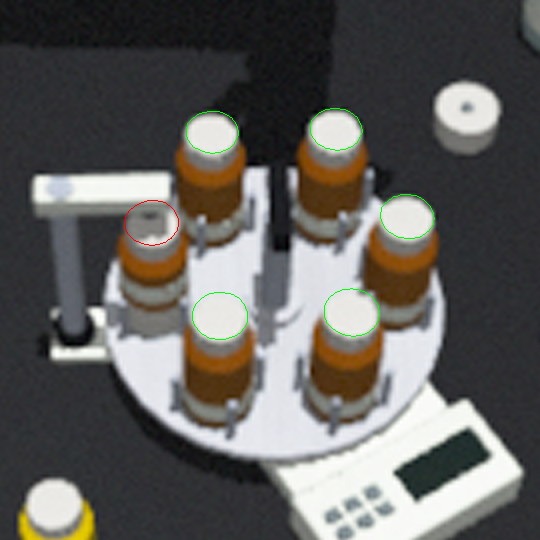

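View pics/pf_top.png

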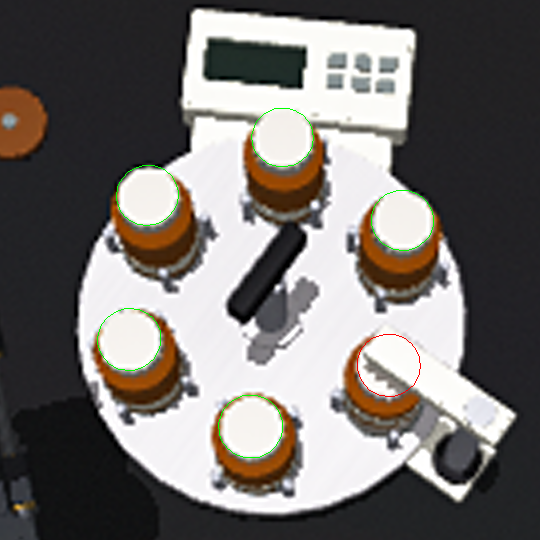

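View pics/f_scene.png

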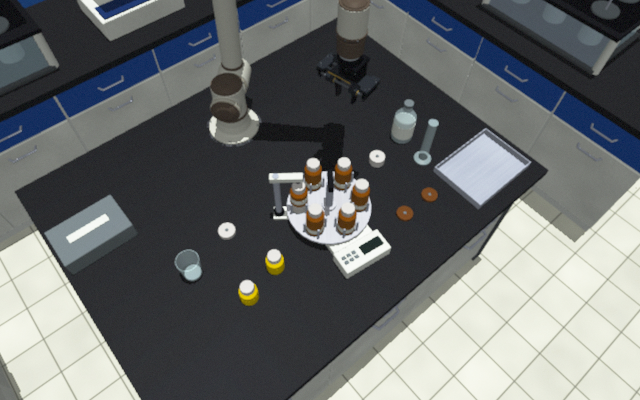

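Both views agree. The short bottle, with its foot on two discs at crop (155,300), stands under the needle arm with its cap level with the others. The plate is exactly at a stop, and the bystanders are where they were.

```bash
python3 -c "
from station import r
print(r.finish_job(), r.sense()['time_s'])"
```

```text
the job is handed in; nothing more can be done
the job is handed in; nothing more can be done
```

The job is done and handed in at about 35 s of the 72 s allowed. `finish_job` gives no verdict, so what follows rests on my own checks.

**What I did**
- **Spacers:** I laid disc28 and then disc12 in the empty place, 40 mm together. I told the four white discs apart by fitting their outlines in both cameras.
- **Bottle:** I gripped the short amber bottle by its cap and lowered it onto the discs until the contact force was about 8 N. Then I let go.
- **Carousel:** I turned the hub bar 60° counter-clockwise, released it and moved the arm clear.

**What the last checks showed**
- **Carousel position:** in the final pictures all six caps match the positions predicted for the next click stop. The short bottle is upright under the needle arm, with its cap at the height of the tall ones.
- **Other things in the scene:** the other bottles and glassware look unmoved by eye; I did not measure them again.
- **Forces:** no wrist force reading went above about 16 N, reached while I held the hub bar. I only saw readings at the end of each move.

**What went wrong or disagreed**
- **Gripper tilt:** the first plan, with the hand tilted 15°, ran into joint limits at disc28 (first the last joint, then the fifth). I changed to an upright grasp and leaned the hand 6° only when placing the discs, so each disc settled its last few millimetres when released.
- **Camera agreement:** the scene camera differed from the top camera by about 2 mm at the carousel, within the stated calibration.

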